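# Clear the plate and lay out the lens blanks flat side down

## Robot

A 7-joint arm with a two-finger parallel gripper is mounted at the origin on a cart in front of the work surface, level with it; the furniture and walls round the work are solid. World frame = base frame: x ahead of the robot, y to its left, z up, the work surface at z = 0. Lengths are in mm, angles in rad, forces in N, time in s.
With the tool pointing down it reaches from about 425 to 800 mm from the base axis. Payload 8.3 kg.
Tool frame: the origin (TCP) lies on the centre line of the jaws, within the pads' length; the fingertips stand 14 mm ahead of it and the grasp point (between the pads) lies 5 mm behind it; z points along the fingers, y is the line along which they close (so a half turn about z gives the same grasp; the last joint's range is limited). The gripper opens to 85 mm and grips with 20 to 120 N. Pads are 22 mm wide; open, the fingers measure 114 mm over their backs; the gripper's body (76 mm by 85 mm) begins 54 mm behind the grasp point. The pads swing forward as they close: fully open they stand 13 mm farther back than shut.
Start: joints at [-1.251, 0.383, 0.016, 1.37, -0.006, 1.388, -0.046], TCP at [233.398, 579.766, 245.279] pointing down, gripper open.
Joint ranges: [-2.95, 2.95], [-0.25, 2.06], [-1.52, 1.56], [0.18, 2.33], [-1.44, 4.58], [0.02, 2.06], [-3.01, 3.01]. Speed limits (rad/s): [2.39, 2.39, 3.01, 3.01, 3.14, 3.14, 3.14].

## Interface

Orientations are given as a unit quaternion [x, y, z, w].
In Python, from bench import bot gives the robot as it stands. The module is installed in compiled form; this text tells all that it offers.
- The arm moves only by the tool arm_command, never from a script. Its argument "rows" is a list of rows, each a list of 5 numbers: the shift along the tool's x, y, z in units of 60 mm (1.0 is 60 mm), then the turn about the tool's z in units of 10 degrees (1.0 is 10 degrees), then the finger opening in mm, from 0 to 85.4. A call has 1 to 12 rows; each row is the pose to reach, as a shift and turn from the pose commanded when the call began, along the tool's axes at that moment; what a row does not reach only later rows make up. A row lasts 1/8 s, in which the tool goes at most 62.5 mm and 10.7 degrees, less where a joint would pass 70% of its speed; a pose out of reach is approached as far as the arm can. A call with a gripper value outside its range is refused whole. The fingers move at their own pace and stop on an object; "newtons" is the grip in N (left out, the last holds). Time passes only in rows, so rows that repeat a pose let the fingers close. It gives the time, the measured TCP pose, the force, the opening and the grip force at its end, in the units of the state.
- bot.read_state(): the state, without advancing time (a new reading comes with each control period).
- bot.grab_frame(name): name is "scene" or "top" or "wrist"; returns (picture, depth): 384x512x3 uint8, blue, green, red; 384x512 float32, mm along the optical axis (not along the pixel's ray), 0 where there is no reading.
- bot.camera_info(name): a dict with "camera_matrix" (3x3 intrinsics, pixels), "k1" (the pictures are not rectified: a ray, as slopes to the right and down, at radius r is drawn at 1 + k1 r^2 times it, then the intrinsics apply), "xyz" and "attitude" of the camera in the world. Camera axes: x right, y down, z forward; pixel columns grow to the right and rows downward; lengths in mm; the calibration is good to about 2 mm. A picture is of the moment at which its call begins: read the wrist's pose just before it. camera_info takes no time and is no camera call; for the wrist camera it gives the pose at the moment of the call.
- bot.hand_in(): hands the job in; it is judged then, once.
Trained networks look in the newest picture that a camera, given by its name, has taken for a name from the list of things; names that differ only in an ending like _2 or _b are one class to them, and where a whole thing is asked for, a point or a joint stands for the part that bears it (a point fixed in the world has none). Each returns a list of dicts, best first, with "score" (0 to 1); they miss things now and then, are a little off and sometimes report something else, mostly with a low value. They report only what shows in the picture. A call takes as long as a camera call. They do not tell look-alikes from the thing itself.
- bot.look_for(target, camera): "position" ([column, row] as shares, 0 to 1, of the picture: columns of its width, rows of its height, amid what is visible of it).
The state is a dict: "t": time; "joint_positions": joint angles; "joint_vel": joint speeds; "joint_torque": joint torques, N m; "position": TCP position; "ee_rot": TCP orientation; "wrist_force": force on the tool from outside, world axes, zero at the start; "wrist_torque": the same for the moment, N m; "finger_gap": finger opening in mm; "gripper_force": force on a finger pad.
Only numpy, scipy, OpenCV 4.12 (cv2) and the standard library are available. Lean on these libraries where they do the work, as an engineer would, in place of code of your own. Each camera call takes 0.05 s, during which the arm holds its last target. There are 200 camera calls.

## Task

First wipe every loose chip off the dark plate into the trough at its right-hand end, using the blue scraper block and never your fingers, while the blanks are still on the bench. Park the scraper upright on its black mat, and lay all the rocking orange lens blanks on the cleared plate so that each rests still with its flat white side down, wholly on the plate and clear of the others. Leave the tape roll and the screwdriver where they are.

Things in the scene. Friction and masses are not known exactly. Their poses are not given: they have to be found in the camera images.
- chip_0_mid (a point): small orange sawn-off plastic chip, 16x12x9 mm, 12 g, lying on the dark plate; may be absent. The point is the middle of it.
- chip_1_mid (a point): small orange sawn-off plastic chip, 12x15x10 mm, 12 g, lying on the dark plate; may be absent. The point is the middle of it.
- chip_2_mid (a point): small orange sawn-off plastic chip, 18x10x9 mm, 12 g, lying on the dark plate; may be absent. The point is the middle of it.
- chip_3_mid (a point): small orange sawn-off plastic chip, 13x13x11 mm, 12 g, lying on the dark plate; may be absent. The point is the middle of it.
- blank_0_mid (a point): orange plastic lens blank, 44x50x36 mm (own x, y, z), about 85 g; may be absent. The point is the middle of this bounding box. Own z points from the flat side (thin white film) out of the curved crown: it points down at the start. Own y is the rolling axis, square to two parallel flat end faces 50 mm apart. Starts rocking gently on its crown on the bench left of the plate.
- blank_0: the blank of point blank_0_mid, same origin and axes. Profile in own x-z: flat side 44 mm wide, straight sides 24 mm high, then an arc of 26 mm radius, 36 mm high in all. It is stable on its flat side and also lying on a straight side; on its crown it rocks about own y but rights itself.
- blank_1_mid (a point): orange plastic lens blank, 44x50x36 mm (own x, y, z), about 85 g; may be absent. The point is the middle of this bounding box. Own z points from the flat side (thin white film) out of the curved crown: it points down at the start. Own y is the rolling axis, square to two parallel flat end faces 50 mm apart. Starts rocking gently on its crown on the bench left of the plate.
- blank_1: the blank of point blank_1_mid, same origin and axes. Profile in own x-z: flat side 44 mm wide, straight sides 24 mm high, then an arc of 26 mm radius, 36 mm high in all. It is stable on its flat side and also lying on a straight side; on its crown it rocks about own y but rights itself.
- blank_2_mid (a point): orange plastic lens blank, 44x50x36 mm (own x, y, z), about 85 g; may be absent. The point is the middle of this bounding box. Own z points from the flat side (thin white film) out of the curved crown: it points down at the start. Own y is the rolling axis, square to two parallel flat end faces 50 mm apart. Starts rocking gently on its crown on the bench left of the plate.
- blank_2: the blank of point blank_2_mid, same origin and axes. Profile in own x-z: flat side 44 mm wide, straight sides 24 mm high, then an arc of 26 mm radius, 36 mm high in all. It is stable on its flat side and also lying on a straight side; on its crown it rocks about own y but rights itself.
- plate_top (a point): dark steel plate, fixed, 160 mm along own x, 300 mm along own y, top 20 mm above the bench. The point is the middle of its top face, z up. At its -y end (robot's right) an aluminium trough joins it: as wide as the plate, y = -150 to -210 mm, floor 17 mm below the plate top, outer walls 2 mm lower than the plate top, none between plate and trough.
- trough_in (a point): middle of the trough's inner floor, 3 mm above the bench; same axes as plate_top
- scraper_grip (a point): blue scraper block with a black rubber foot, about 150 g, standing on the black mat. Foot and blade 110 mm long along own x and 26 mm thick along own y up to 36 mm high; above that a handle 92 mm long, 20 mm thick along own y, up to 72 mm high. The point is in the middle of the handle, 55 mm above the foot's underside; z up.
- mat_top (a point): black rubber parking mat, fixed, 150 mm along own x, 90 mm along own y, 3 mm thick. The point is the middle of its top face.
- tape_1: roll of black tape, 62x60x19 mm, lying flat behind the blanks; bystander, origin at the middle of its underside
- screwdriver: green-handled screwdriver, 140 mm long, 30 mm high, lying behind the plate; bystander, origin at the middle of its underside
There are look-alikes about, which are no part of the job. Leave any purple or turquoise look-alike of the blank_0 alone.

How it is judged:
By the outcome, as a careful person would: the job done as asked, in the order asked, and still so for the second after the job is handed in, with the robot touching nothing.
Of blank_0, blank_1, blank_2 only 2 to 3 are there at a start; the rules pass over those that are not, and their reading is None.
Of chip_0, chip_1, chip_2, chip_3 only 3 to 4 are there at a start; the rules pass over those that are not, and their reading is None.
At some moment in a run one of blank_0, blank_1, blank_2 may be knocked a few centimetres aside while the robot is not near it.
Once in a run the grip may slacken for a moment while it holds something.
It also fails if it takes over 210 s, if anything falls off the work surface, if the arm or the gripper's body presses on something with over 40 N, if the wrist force passes 120 N, or if a joint passes its speed limit or range.

## Working session

There is one attempt and no reset: what is moved stays moved. The work goes in short steps, Python scripts to look and compute and a tool call to move; the robot and the scene stay as the last step left them, time stands still between calls to the robot, and variables do not carry over. Pictures are saved under pics/ and viewed, at most 14 in all, crops included, and the job is handed in when it is done.

Besides the shell and the picture viewer there is one more tool, called after "Emit:" as a command line: name --pt "numbers of a row" for each row, then --argument value for the rest. arm_command: Moves the arm, as the interface text tells. Its arguments: {"type":"object","properties":{"rows":{"type":"array","items":{"type":"array","items":{"type":"number"}}},"newtons":{"type":"number"}},"required":["rows"]}

```bash
mkdir -p pics
cat > h.py <<'E'
import numpy as np, cv2
from bench import bot
from scipy.spatial.transform import Rotation as R
def grab(n):
    info=bot.camera_info(n); p,d=bot.grab_frame(n); return p,d,info
def att(info):
    a=np.array(info["attitude"],float)
    return a if a.shape==(3,3) else R.from_quat(a).as_matrix()
def ray(info,u,v):
    K=np.array(info["camera_matrix"]); x=(np.asarray(u,float)-K[0,2])/K[0,0]; y=(np.asarray(v,float)-K[1,2])/K[1,1]
    xd,yd=x.copy(),y.copy()
    for _ in range(10):
        s=1+info["k1"]*(x*x+y*y); x,y=xd/s,yd/s
    return np.stack([x,y,np.ones_like(x)],-1)
def cloud(d,info):
    v,u=np.mgrid[0:384,0:512]
    return (ray(info,u,v)*d[...,None])@att(info).T+np.array(info["xyz"])
def onz(info,u,v,z):
    r=ray(info,u,v)@att(info).T; o=np.array(info["xyz"]); return o+r*((z-o[2])/r[...,2])[...,None]
E
python3 - <<'E'
from h import *
s=bot.read_state(); print(s)
for n in("top","scene"):
    p,d,i=grab(n); print(n,i); np.savez(f"{n}.npz",p=p,d=d); cv2.imwrite(f"pics/{n}0.png",cv2.resize(p,(800,600)))
    for t in("chip_0_mid","blank_0_mid","plate_top","trough_in","scraper_grip","mat_top","tape_1","screwdriver"):
        r=bot.look_for(t,n)
        C=cloud(d,i)
        for q in r:
            u,v=q["position"][0]*512,q["position"][1]*384
            print(t,round(q["score"],2),round(u),round(v),C[min(int(v),383),min(int(u),511)].round())
E
```

```text
{'t': 0.0, 'joint_positions': array([-1.25088738,  0.38422617,  0.01634131,  1.37118344, -0.0062859 ,
        1.38817186, -0.04652895]), 'joint_vel': array([ 2.84418885e-04, -8.08610328e-06,  3.44817433e-03,  1.16722089e-04,
       -2.83461427e-04,  1.64055885e-03,  4.35945118e-05]), 'joint_torque': array([-4.69394927e-04, -6.27594423e+01,  8.43650177e-01, -3.71836889e+01,
        1.63108431e-02,  1.40636976e-02, -3.61152524e-05]), 'position': array([233.22943592, 579.33690252, 244.27277784]), 'ee_rot': array([ 1.90204689e-01,  9.81743977e-01, -9.55412321e-04, -1.66629286e-04]), 'wrist_force': array([-0.29683375, -0.16228151, -0.39853861]), 'wrist_torque': array([ 0.0112671 , -0.02859213, -0.00759974]), 'gripper_force': 0.0, 'finger_gap': 85.24794445385884}
top {'camera_matrix': array([[369.2071188 ,   0.        , 257.30417847],
       [  0.        , 369.2071188 , 190.98433874],
       [  0.        ,   0.        ,   1.        ]]), 'k1': 0.03343391657810306, 'xyz': array([ 478.98688707,   32.07898661, 1282.67201693]), 'attitude': array([ 0.71561583, -0.69802209,  0.01655947, -0.019619
[... 766 characters left out ...]
4387911 , -558.71342704, 1057.68934967]), 'attitude': array([ 0.83046681, -0.41472498,  0.15684528, -0.33723527])}
chip_0_mid 0.21 293 220 [ 544. -117.   20.]
chip_0_mid 0.2 178 168 [487. 368.  35.]
blank_0_mid 0.65 160 185 [378. 356.  34.]
blank_0_mid 0.62 186 203 [377. 219.  33.]
blank_0_mid 0.48 187 149 [591. 422.  31.]
blank_0_mid 0.47 182 169 [494. 359.  30.]
blank_0_mid 0.44 139 170 [385. 478.  36.]
plate_top 0.37 178 168 [484. 370.  37.]
trough_in 0.96 293 220 [ 543. -113.   18.]
scraper_grip 0.96 359 260 [ 494. -379.   73.]
scraper_grip 0.46 180 167 [491. 360.  37.]
mat_top 0.65 364 270 [ 516. -393.    6.]
tape_1 0.61 246 157 [715. 227.   2.]
screwdriver 0.47 283 177 [691.  26.  24.]
```

View pics/top0.png

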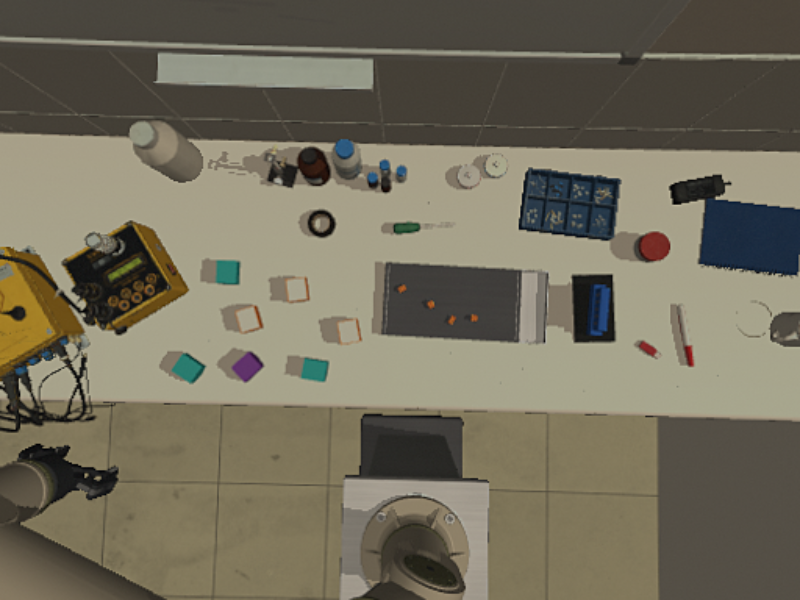

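View pics/scene0.png

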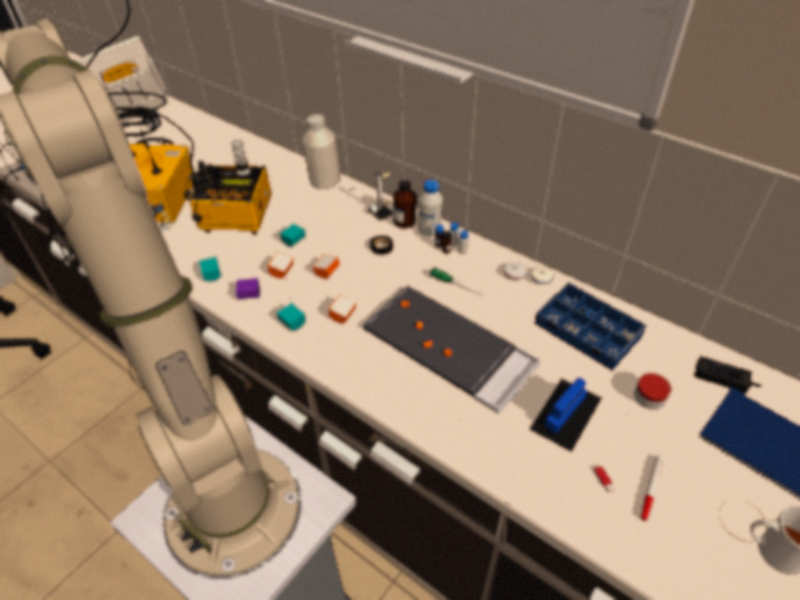

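The blanks to handle are the three orange ones with white tops, at (298,289), (249,319) and (348,330) in the top picture. The look-alikes to leave alone are turquoise at (228,272), (188,368) and (314,370), and purple at (247,366). There are four chips at (402,288), (431,304), (452,320) and (474,317). The scraper is at (598,308) on the mat; the blue tray and blue towel are other blue things. Next I'll measure them.

```bash
cat > seg.py <<'E'
from h import *
def comps(m,amin):
    n,l,s,c=cv2.connectedComponentsWithStats(m.astype(np.uint8)); return [(l==k) for k in range(1,n) if s[k,4]>=amin]
def rect(info,m,z):
    v,u=np.nonzero(m); P=onz(info,u.astype(float),v.astype(float),z)[:,:2].astype(np.float32)
    r=cv2.minAreaRect(P); (w,h),a=r[1],r[2]
    if w<h: a-=90
    a=(a+90)%180-90
    return np.round(r[0],1),np.round(sorted(r[1]),1),round(a,1)   # centre, sides, dir of long side deg from +x
def report(p,i,plate=None):
    hsv=cv2.cvtColor(p,cv2.COLOR_BGR2HSV); h,s,v=cv2.split(hsv)
    org=(h<16)&(s>140)&(v>90)
    for m in comps(org,4):
        vv,uu=np.nonzero(m); print("orange px",uu.mean().round(),vv.mean().round(),m.sum(),"z25:",rect(i,m,25))
    return h,s,v
E
python3 - <<'E'
from seg import *
i=bot.camera_info("top"); D=np.load("top.npz"); p,d=D["p"],D["d"]
h,s,v=report(p,i)
for m in comps((h>105)&(h<125)&(s>150)&(v>60),40): print("blue",m.sum(),rect(i,m,70), np.percentile(cloud(d,i)[m],[5,50,95],axis=0).round())
V,U=np.mgrid[0:384,0:512]
roi=(U>235)&(U<360)&(V>160)&(V<225)
for m in comps(roi&(v<90),300): print("plate",m.sum(),rect(i,m,20))
roi=(U>360)&(U<400)&(V>165)&(V<225)
for m in comps(roi&(v<60),100): print("mat",m.sum(),rect(i,m,3))
for m in comps((v>150)&(s<80)&(V>170)&(V<225)&(U<235)&(U>130),10):
    if m.sum()<400: print("white",m.sum(),rect(i,m,36))
E
```

```text
orange px 419.0 157.0 255 z25: (array([ 671. , -506.5]), array([57. , 58.2]), 0.3)
orange px 196.0 184.0 14 z25: (array([560.3, 248.2]), array([ 3., 45.]), 8.2)
orange px 257.0 184.0 17 z25: (array([566.5,  39.6]), array([10.7, 15.3]), -62.0)
orange px 84.0 190.0 5 z25: (array([532.1, 624.5]), array([3.3, 6.9]), 2.8)
orange px 275.0 194.0 16 z25: (array([532.5, -23.3]), array([12.2, 13.7]), 28.0)
orange px 76.0 196.0 4 z25: (array([512.8, 650.4]), array([3.3, 3.5]), 2.9)
orange px 165.0 203.0 24 z25: (array([496.3, 351.4]), array([ 5.1, 46.4]), 18.0)
orange px 303.0 203.0 17 z25: (array([ 504.9, -118.8]), array([12.9, 12.9]), -17.1)
orange px 289.0 204.0 19 z25: (array([500.2, -70.2]), array([10.4, 17.9]), -32.4)
orange px 229.0 210.0 14 z25: (array([474.4, 133.3]), array([ 2.7, 44.7]), 13.0)
orange px 414.0 223.0 41 z25: (array([ 449.4, -493.4]), array([14.1, 33.8]), 57.2)
orange px 441.0 227.0 28 z25: (array([ 437.3, -582.4]), array([ 8. , 40.5]), 7.8)
blue 99 (array([ 749.7, -619.1]), array([51.9, 99.2]), -56.8) [[ 718. -691.    8.]
 [ 762. -643.   13.]
 [ 775. -622.   17.]]
blue 45 (array([ 730.1, -758.8]), array([39. , 47.4]), 89.8) [[ 724. -821.   10.]
 [ 752. -806.   13.]
 [ 761. -773.   16.]]
blue 43 (array([ 724.1, -701.8]), array([34.9, 36.4]), -0.0) [[ 717. -750.    9.]
 [ 739. -731.   13.]
 [ 754. -721.   16.]]
blue 274 (array([ 528.1, -375.1]), array([ 35. , 107.2]), -4.3) [[ 481. -410.    6.]
 [ 529. -377.   72.]
 [ 580. -368.   78.]]
plate 3844 (array([539.5, -68.8]), array([157. , 298.3]), 88.3)
mat 730 (array([ 534.4, -382.4]), array([ 88.3, 145.1]), 1.5)
white 159 (array([491. , 371.9]), array([39.1, 46.4]), 18.9)
```

```bash
cat > plan.py <<'E'
from h import *
def plan(*wps, base=None):
    """wps: (x,y,z,yaw_deg of tool y-90). prints shift units from commanded pose"""
    s=bot.read_state(); p=np.array(s["position"]) if base is None else np.array(base[:3]); Rm=R.from_quat(s["ee_rot"]).as_matrix()
    yaw=np.degrees(np.arctan2(Rm[1,1],Rm[0,1]))-90
    print("t",round(s["t"],2),"pos",p.round(1),"yaw",round(yaw,1),"gap",round(s["finger_gap"],1),"F",s["wrist_force"].round(1),"q",s["joint_positions"].round(2))
    for w in wps:
        d=Rm.T@(np.array(w[:3])-p)/60; t=-(w[3]-yaw); t=(t+90)%180-90
        print(w,d.round(3),round(t/10,3))
E
python3 - <<'E'
from plan import *
plan((450,380,245,0),(520,150,245,0),(530,-375,245,0))
E
```

```text
t 0.9 pos [233.4 579.8 245.3] yaw -21.9 gap 85.5 F [-0.1 -0.6  0.3] q [-1.25  0.38  0.02  1.37 -0.01  1.39 -0.05]
(450, 380, 245, 0) [-4.592 -1.74   0.005] -2.193
(520, 150, 245, 0) [-7.106e+00 -4.860e+00  5.000e-03] -2.193
(530, -375, 245, 0) [-1.0529e+01 -1.2915e+01  5.0000e-03] -2.193
```

Emit:
arm_command --pt "-4.6 -1.74 0 -2.2 85" --pt "-4.6 -1.74 0 -2.2 85" --pt "-4.6 -1.74 0 -2.2 85" --pt "-4.6 -1.74 0 -2.2 85" --pt "-7.1 -4.86 0 -2.2 85" --pt "-7.1 -4.86 0 -2.2 85" --pt "-7.1 -4.86 0 -2.2 85" --pt "-7.1 -4.86 0 -2.2 85" --pt "-10.53 -12.9 0 -2.2 85" --pt "-10.53 -12.9 0 -2.2 85" --pt "-10.53 -12.9 0 -2.2 85" --pt "-10.53 -12.9 0 -2.2 85"

```text
t: 2.4
position: [517.5, -70.6, 245.7]
ee_rot: [-0.001, 1.0, 0.0, 0.0]
wrist_force: [1.6, -0.3, -0.7]
finger_gap: 85.2
gripper_force: 0.0
```

Run:
```python
from plan import *
plan((530,-375,245,0))
```

```text
t 2.4 pos [517.5 -70.6 245.7] yaw 0.1 gap 85.2 F [ 1.6 -0.3 -0.7] q [-0.29  0.16  0.41  1.67 -0.07  1.33  1.71]
(530, -375, 245, 0) [-0.2   -5.074  0.01 ] 0.009
```

Emit:
arm_command --pt "-0.2 -5.07 0 0 85" --pt "-0.2 -5.07 0 0 85" --pt "-0.2 -5.07 0 0 85" --pt "-0.2 -5.07 0 0 85" --pt "-0.2 -5.07 0 0 85" --pt "-0.2 -5.07 0 0 85" --pt "-0.2 -5.07 0 0 85" --pt "-0.2 -5.07 0 0 85"

```text
t: 3.4
position: [530.9, -371.1, 245.5]
ee_rot: [-0.002, 1.0, 0.0, 0.0]
wrist_force: [-0.2, -0.2, -0.1]
finger_gap: 84.8
gripper_force: 0.0
```

Run:
```python
from plan import *
from seg import *
p,d,i=grab("wrist"); cv2.imwrite("pics/w1.png",p); np.savez("w1.npz",p=p,d=d)
plan()
C=cloud(d,i); h,s,v=cv2.split(cv2.cvtColor(p,cv2.COLOR_BGR2HSV))
b=(h>105)&(h<125)&(s>150)
for m in comps(b,500):
    print(m.sum(),np.percentile(C[m],[2,50,98],axis=0).round())
    t=m&(C[...,2]>60)
    if t.sum()>50: print("handle top",rect(i,t,75), np.median(C[t],axis=0).round(1))
for m in comps((v<45)&(C[...,2]<15),2000): print("mat",m.sum(),rect(i,m,3))
```

```text
t 3.45 pos [ 530.9 -371.1  245.6] yaw 0.2 gap 85.1 F [-0.8  0.3  0.1] q [ 0.18  0.47  0.56  1.32 -0.25  1.42  2.31]
2197 [[ 478. -393.   38.]
 [ 522. -380.   75.]
 [ 572. -367.   77.]]
handle top (array([ 524.9, -379.7]), array([21.1, 99.4]), -4.7) [ 527.  -380.9   75.4]
mat 2188 (array([ 533.3, -355. ]), array([ 32.9, 115.4]), 1.5)
```

View pics/w1.png

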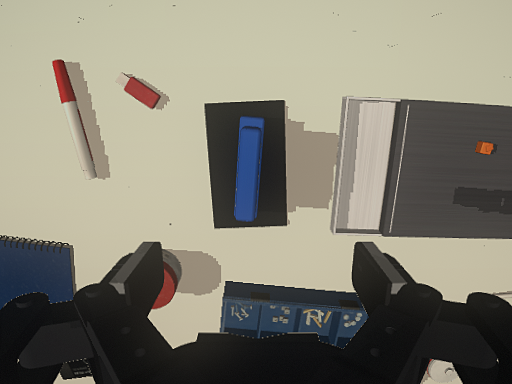

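Emit:
arm_command --pt "0.07 -0.15 0 0.49 85" --pt "0.07 -0.15 1 0.49 85" --pt "0.07 -0.15 2 0.49 85" --pt "0.07 -0.15 2.6 0.49 85" --pt "0.07 -0.15 3.0 0.49 85" --pt "0.07 -0.15 3.16 0.49 85" --pt "0.07 -0.15 3.16 0.49 85" --pt "0.07 -0.15 3.16 0.49 20" --pt "0.07 -0.15 3.16 0.49 10" --pt "0.07 -0.15 3.16 0.49 5" --pt "0.07 -0.15 3.16 0.49 5" --pt "0.07 -0.15 3.16 0.49 5" --newtons 80

```text
t: 4.95
position: [526.0, -382.1, 56.2]
ee_rot: [0.042, 0.999, -0.0, 0.0]
wrist_force: [-0.0, 0.4, 3.4]
finger_gap: 18.8
gripper_force: 78.6
```

Emit:
arm_command --pt "0 0 -0.5 0 5" --pt "0 0 -1 0 5" --pt "0 0 -1.5 0 5" --pt "0 0 -1.5 -0.3 5" --pt "0 0 -1.5 -0.3 5"

```text
t: 5.58
position: [525.7, -381.6, 145.4]
ee_rot: [0.016, 1.0, 0.0, -0.0]
wrist_force: [0.2, 0.7, -3.2]
finger_gap: 18.9
gripper_force: 78.2
```

Run:
```python
from plan import *
from seg import *
p,d,i=grab("wrist"); np.savez("w2.npz",p=p,d=d); cv2.imwrite("pics/w2.png",p)
plan((537,68,146,-1.7),(537,68,80,-1.7))
bot.grab_frame("scene")
```

```text
t 5.62 pos [ 525.5 -381.4  145. ] yaw -1.9 gap 19.4 F [-0.2 -0.4 -1.9] q [ 0.2   0.54  0.55  1.45 -0.29  1.23  2.32]
(537, 68, 146, -1.7) [ 0.055  7.493 -0.011] -0.019
(537, 68, 80, -1.7) [0.054 7.492 1.089] -0.019
```

View pics/w2.png

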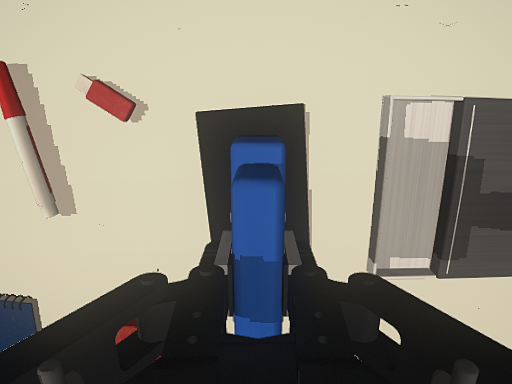

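Emit:
arm_command --pt "0.05 7.5 0 0 5" --pt "0.05 7.5 0 0 5" --pt "0.05 7.5 0 0 5" --pt "0.05 7.5 0 0 5" --pt "0.05 7.5 0 0 5" --pt "0.05 7.5 0 0 5" --pt "0.05 7.5 0 0 5" --pt "0.05 7.5 0 0 5" --pt "0.05 7.5 0 0 5" --pt "0.05 7.5 0 0 5" --pt "0.05 7.5 0 0 5"

```text
t: 7.05
position: [537.3, 65.9, 145.6]
ee_rot: [0.018, 1.0, -0.0, -0.0]
wrist_force: [0.3, -0.0, -1.4]
finger_gap: 18.7
gripper_force: 78.7
```

Run:
```python
from plan import *
from seg import *
p,d,i=grab("wrist"); np.savez("w3.npz",p=p,d=d); cv2.imwrite("pics/w3.png",p)
plan((537,68,75,-1.7),(528,-232,75,-1.7))
report(p,i)
```

```text
t 7.1 pos [537.3  66.2 145.7] yaw -2.0 gap 19.0 F [-0.1  0.3 -0.7] q [-0.52  0.29  0.41  1.76 -0.12  1.12  1.46]
(537, 68, 75, -1.7) [0.006 0.03  1.178] -0.03
(528, -232, 75, -1.7) [-0.018 -4.972  1.18 ] -0.03
orange px 359.0 102.0 745 z25: (array([471.2, 152.9]), array([50.3, 52.5]), 11.9)
orange px 86.0 152.0 370 z25: (array([501.4, -69.4]), array([12.6, 20.5]), -28.0)
orange px 31.0 162.0 368 z25: (array([ 506.4, -118.2]), array([14.1, 20.2]), 87.2)
orange px 484.0 201.0 1726 z25: (array([559.5, 262.7]), array([38.1, 65.8]), 9.5)
orange px 148.0 190.0 339 z25: (array([534. , -23.4]), array([15.3, 16.2]), -59.7)
orange px 225.0 225.0 132 z25: (array([566.5,  37.8]), array([10.6, 12.8]), -66.7)
orange px 502.0 239.0 18 z25: (array([588.9, 279.9]), array([ 0.9, 16.1]), -77.2)
```

View pics/w3.png

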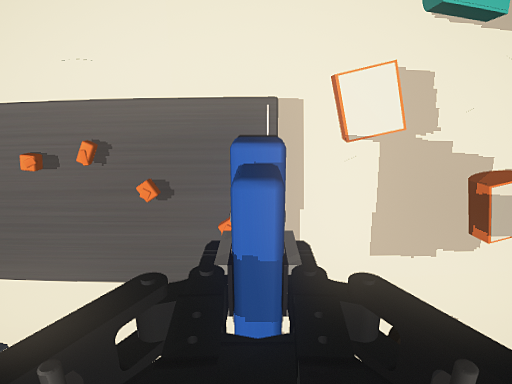

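Emit:
arm_command --pt "0 0.03 0.6 0 5" --pt "0 0.03 1.0 0 5" --pt "0 0.03 1.15 0 5" --pt "0 0.03 1.18 0 5" --pt "0 0.03 1.19 0 5" --pt "0 0.03 1.19 0 5"

```text
t: 7.85
position: [537.9, 69.9, 75.2]
ee_rot: [0.016, 1.0, 0.0, 0.001]
wrist_force: [0.4, 1.1, -1.8]
finger_gap: 19.4
gripper_force: 78.8
```

Emit:
arm_command --pt "0 0 0.02 0 5" --pt "0 0 0.035 0 5" --pt "0 -0.25 0.035 0 5" --pt "0 -0.5 0.035 0 5" --pt "0 -0.75 0.035 0 5" --pt "0 -1.0 0.035 0 5" --pt "0 -1.25 0.035 0 5" --pt "0 -1.5 0.035 0 5" --pt "0 -1.75 0.035 0 5" --pt "0 -2 0.035 0 5"

```text
t: 9.1
position: [534.2, -50.5, 73.1]
ee_rot: [0.016, 1.0, 0.0, 0.001]
wrist_force: [0.4, 3.8, 6.7]
finger_gap: 19.0
gripper_force: 80.0
```

Run:
```python
from plan import *
from seg import *
p,d,i=grab("scene"); cv2.imwrite("pics/s3.png",cv2.resize(p[150:300,180:400],(800,545)))
plan((530,-218,75,-1.7),(530,-232,75,-1.7))
report(p,i)
```

```text
t 9.15 pos [533.9 -53.4  73.1] yaw -2.0 gap 18.8 F [-0.4  1.4  6.4] q [-0.32  0.37  0.44  1.84 -0.19  0.97  1.73]
(530, -218, 75, -1.7) [-0.031 -2.744 -0.03 ] -0.028
(530, -232, 75, -1.7) [-0.039 -2.978 -0.03 ] -0.028
orange px 167.0 130.0 9 z25: (array([630.5, 579.8]), array([ 8.4, 27.9]), 46.3)
orange px 243.0 153.0 7 z25: (array([704.2, 227. ]), array([ 0. , 23.7]), -53.9)
orange px 178.0 173.0 75 z25: (array([477.6, 351.7]), array([49.6, 62.6]), -29.8)
orange px 209.0 173.0 89 z25: (array([542.2, 256.3]), array([51.9, 62.4]), -35.9)
orange px 217.0 201.0 74 z25: (array([454.9, 136.9]), array([41.2, 60.8]), -38.1)
orange px 284.0 210.0 23 z25: (array([556. , -73.5]), array([17.2, 18.1]), 36.4)
orange px 276.0 218.0 55 z25: (array([512.8, -69.9]), array([16.7, 50. ]), 2.6)
orange px 286.0 225.0 28 z25: (array([ 504.2, -117.4]), array([16.5, 21.2]), 34.7)
orange px 418.0 247.0 270 z25: (array([ 676.9, -498.9]), array([60.1, 62.6]), 64.6)
orange px 385.0 304.0 60 z25: (array([ 436. , -499.7]), array([15.6, 33.8]), 58.7)
orange px 414.0 324.0 72 z25: (array([ 425.6, -585.4]), array([12.6, 46.4]), 7.2)
orange px 508.0 342.0 51 z25: (array([ 527.2, -802.4]), array([15.9, 26.2]), 66.2)
```

View pics/s3.png

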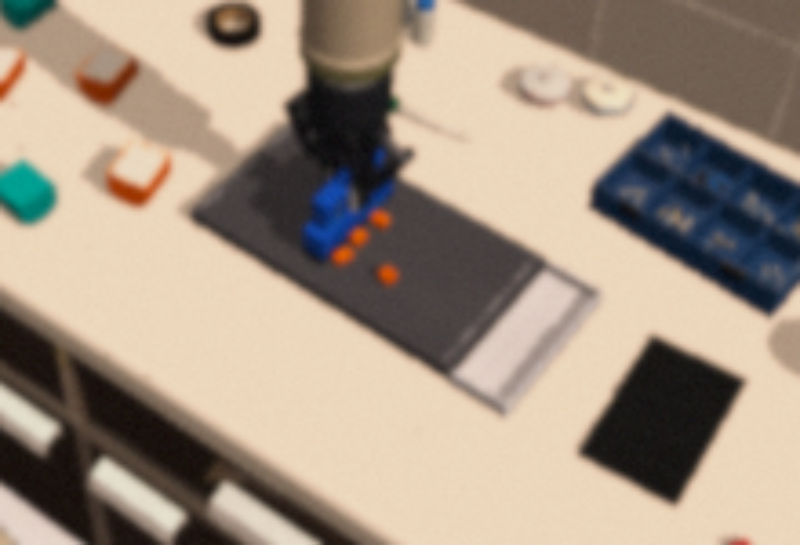

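Emit:
arm_command --pt "0 -0.25 0 0 5" --pt "0 -0.5 0 0 5" --pt "0 -0.75 0 0 5" --pt "0 -1.0 0 0 5" --pt "0 -1.25 0 0 5" --pt "0 -1.5 0 0 5" --pt "0 -1.75 0 0 5" --pt "0 -1.97 0 0 5" --pt "0 -2.15 0 0 5" --pt "0 -2.32 0 0 5" --pt "0 -2.48 0 0 5" --pt "0 -2.64 0 0 5"

```text
t: 10.65
position: [529.2, -207.9, 73.1]
ee_rot: [0.016, 1.0, 0.001, 0.001]
wrist_force: [-0.3, 5.7, 7.6]
finger_gap: 18.8
gripper_force: 80.3
```

Emit:
arm_command --pt "0 -0.15 0 0 5" --pt "0 -0.3 0 0 5" --pt "0 -0.36 0 0 5" --pt "0 -0.36 0 0 5"

```text
t: 11.15
position: [527.1, -231.1, 72.1]
ee_rot: [0.017, 1.0, -0.0, -0.0]
wrist_force: [0.2, -0.8, 2.1]
finger_gap: 18.7
gripper_force: 79.4
```

Run:
```python
from plan import *
from seg import *
p,d,i=grab("scene"); cv2.imwrite("pics/s4.png",cv2.resize(p[150:300,180:400],(800,545)))
plan()
```

```text
t 11.2 pos [ 527.1 -231.    72.1] yaw -1.9 gap 18.9 F [-0.7 -0.4  1.1] q [-0.02  0.46  0.48  1.74 -0.24  1.01  2.09]
```

View pics/s4.png

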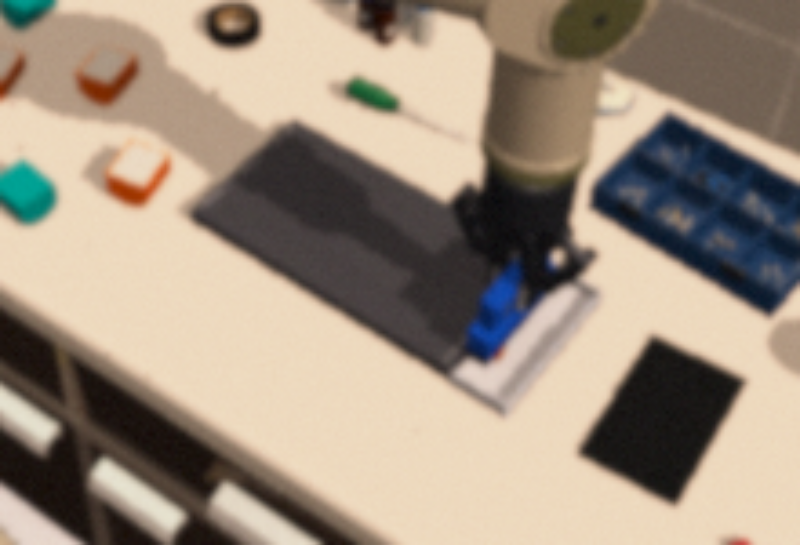

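Emit:
arm_command --pt "0 0 -0.5 0 5" --pt "0 0 -1.0 0 5" --pt "0 0 -1.5 0 5" --pt "0 -1.2 -1.7 0 5" --pt "-0.1 -2.5 -1.7 -0.3 5" --pt "-0.1 -2.5 -1.7 -0.3 5" --pt "-0.1 -2.5 -1.7 -0.3 5" --pt "-0.1 -2.5 -1.7 -0.3 5"

```text
t: 12.2
position: [528.9, -378.9, 173.3]
ee_rot: [-0.011, 1.0, 0.001, -0.001]
wrist_force: [0.2, 0.4, -1.7]
finger_gap: 19.1
gripper_force: 79.1
```

Run:
```python
from plan import *
from seg import *
p,d,i=grab("top"); report(p,i); cv2.imwrite("pics/t5.png",cv2.resize(p[150:230,220:410],(800,337),interpolation=cv2.INTER_CUBIC))
plan((534,-383,57,0))
```

```text
orange px 419.0 157.0 266 z25: (array([ 670.9, -508.2]), array([58.3, 60.3]), -89.6)
orange px 196.0 182.0 7 z25: (array([568.8, 248.3]), array([ 0. , 20.5]), 1.9)
orange px 92.0 186.0 6 z25: (array([548.1, 598.4]), array([ 3.4, 10.3]), 2.7)
orange px 84.0 190.0 6 z25: (array([532.1, 624.5]), array([3.4, 6.9]), 2.8)
orange px 197.0 190.0 4 z25: (array([543.3, 244.1]), array([ 0. , 10.2]), 1.9)
orange px 335.0 191.0 5 z25: (array([ 549.8, -224.3]), array([3.4, 6.8]), 0.8)
orange px 76.0 196.0 4 z25: (array([512.8, 650.4]), array([3.3, 3.5]), 2.9)
orange px 334.0 199.0 9 z25: (array([ 522.5, -223. ]), array([6.8, 6.9]), 0.8)
orange px 164.0 204.0 6 z25: (array([489.5, 352.7]), array([ 2.1, 17.2]), 20.5)
orange px 229.0 211.0 17 z25: (array([474.5, 134.4]), array([ 3.9, 45.2]), 10.4)
orange px 335.0 206.0 19 z25: (array([ 499.4, -228.2]), array([10.7, 20.5]), -70.1)
t 12.25 pos [ 529.3 -378.5  173.6] yaw 1.3 gap 19.3 F [ 0.1  0.  -2.3] q [ 0.21  0.52  0.54  1.41 -0.27  1.28  2.35]
(534, -383, 57, 0) [-0.078 -0.08   1.943] 0.127
```

View pics/t5.png

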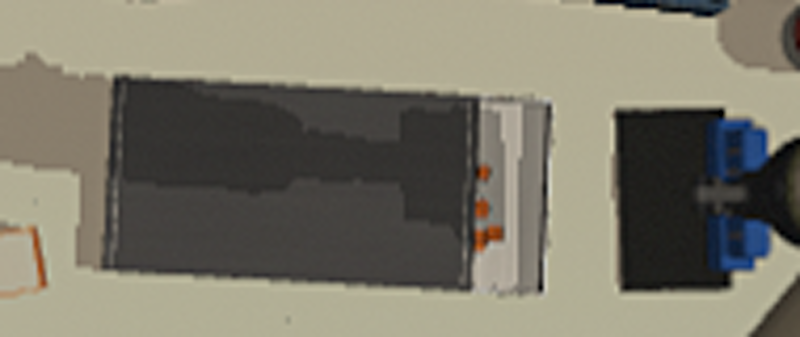

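Emit:
arm_command --pt "-0.08 -0.08 0.8 0.13 5" --pt "-0.08 -0.08 1.4 0.13 5" --pt "-0.08 -0.08 1.8 0.13 5" --pt "-0.08 -0.08 1.9 0.13 5" --pt "-0.08 -0.08 1.95 0.13 5" --pt "-0.08 -0.08 1.97 0.13 5" --pt "-0.08 -0.08 1.97 0.13 5"

```text
t: 13.12
position: [534.3, -385.1, 57.0]
ee_rot: [0.001, 1.0, -0.0, 0.001]
wrist_force: [0.7, 0.1, -1.5]
finger_gap: 19.2
gripper_force: 79.1
```

Emit:
arm_command --pt "0 0 0.015 0 5" --pt "0 0 0.03 0 5" --pt "0 0 0.03 0 5"

```text
t: 13.5
position: [534.2, -385.2, 56.1]
ee_rot: [0.001, 1.0, -0.0, 0.001]
wrist_force: [-3.2, 2.7, 10.9]
finger_gap: 19.2
gripper_force: 80.7
```

Emit:
arm_command --pt "0 0 0 0 45" --pt "0 0 0 0 60" --pt "0 0 0 0 85" --pt "0 0 -0.6 0 85" --pt "0 0 -1.5 0 85" --pt "0 0 -2.5 0 85" --pt "0 0 -3.5 0 85" --pt "0 0 -4.2 0 85" --pt "0 2 -4.2 0 85"

```text
t: 14.62
position: [532.7, -328.4, 310.3]
ee_rot: [0.006, 1.0, -0.004, 0.002]
wrist_force: [0.8, 1.7, -0.4]
finger_gap: 84.9
gripper_force: 0.0
```

Emit:
arm_command --pt "0 8 0 0 85" --pt "0 8 0 0 85" --pt "0 8 0 0 85" --pt "0 8 0 0 85" --pt "0 8 0 0 85" --pt "0 8 0 0 85" --pt "0 8 0 0 85" --pt "0 8 0 0 85" --pt "0 8 0 0 85" --pt "0 8 0 0 85"

```text
t: 15.88
position: [535.2, 156.8, 306.1]
ee_rot: [0.001, 1.0, -0.0, -0.0]
wrist_force: [-0.4, -1.7, 0.1]
finger_gap: 85.1
gripper_force: 0.0
```

Run:
```python
from plan import *
from seg import *
p,d,i=grab("wrist"); np.savez("w6.npz",p=p,d=d); cv2.imwrite("pics/w6.png",p)
plan()
C=cloud(d,i); h,s,v=cv2.split(cv2.cvtColor(p,cv2.COLOR_BGR2HSV))
# flat white tops: height band
m0=(C[...,2]>28)&(C[...,2]<45)&(d>0)
for m in comps(m0,300):
    w=m&(s<90)&(v>120); vv,uu=np.nonzero(m)
    if w.sum()>100:
        n=np.c_[C[w][:,:2],np.ones(w.sum())]; c=np.linalg.lstsq(n,C[w][:,2],rcond=None)[0]
        print("blank px",uu.mean().round(),vv.mean().round(),w.sum(),rect(i,w,36),"z",np.median(C[w][:,2]).round(1),"slope",c[:2].round(2))
```

```text
t 15.93 pos [535.4 156.  306.2] yaw -0.3 gap 85.2 F [ 0.3  0.2 -0.2] q [-0.58  0.22  0.29  1.46 -0.06  1.47  1.28]
blank px 255.0 106.0 1320 (array([470.4, 152.7]), array([40.9, 50.9]), 11.5) z 37.1 slope [0.   0.01]
blank px 429.0 125.0 1165 (array([489.9, 372.7]), array([41.6, 49.6]), 18.9) z 37.2 slope [0. 0.]
blank px 346.0 177.0 1081 (array([558.4, 270.7]), array([39.4, 46.8]), 8.8) z 37.2 slope [-0.01 -0.  ]
```

View pics/w6.png

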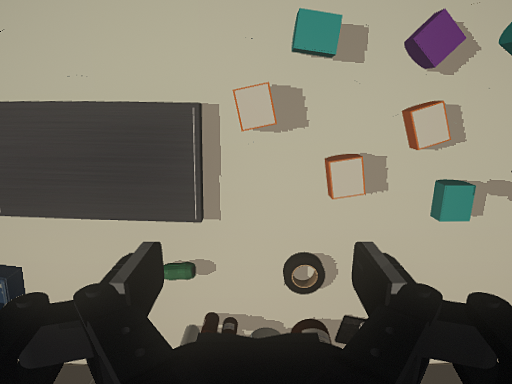

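Three white-topped blanks show at (255,106), (346,177) and (429,125); turquoise and purple ones are nearby. Plan: pinch each blank by its end faces near the top, then push its lower part against the plate's left edge so that it pivots 90° about the pads. Doing this twice brings the flat side down. I start with the nearest blank.

Run:
```python
from plan import *
plan((470.4,152.7,100,-78.5),(470.4,152.7,31,-78.5))
```

```text
t 15.93 pos [535.4 156.  306.2] yaw -0.3 gap 85.2 F [ 0.3  0.2 -0.2] q [-0.58  0.22  0.29  1.46 -0.06  1.47  1.28]
(470.4, 152.7, 100, -78.5) [ 1.083 -0.058  3.437] 7.824
(470.4, 152.7, 31, -78.5) [ 1.083 -0.057  4.587] 7.824
```

Emit:
arm_command --pt "1.08 -0.06 0 -10.2 85" --pt "1.08 -0.06 0 -10.2 85" --pt "1.08 -0.06 0 -10.2 85" --pt "1.08 -0.06 0 -10.2 85" --pt "1.08 -0.06 1 -10.2 85" --pt "1.08 -0.06 2 -10.2 85" --pt "1.08 -0.06 3 -10.2 85" --pt "1.08 -0.06 3.4 -10.2 85" --pt "1.08 -0.06 3.4 -10.2 85" --pt "1.08 -0.06 3.4 -10.2 85" --pt "1.08 -0.06 3.4 -10.2 85" --pt "1.08 -0.06 3.4 -10.2 85"

```text
t: 17.42
position: [470.5, 153.3, 102.4]
ee_rot: [0.775, -0.632, 0.0, -0.0]
wrist_force: [0.2, 0.3, 0.3]
finger_gap: 85.3
gripper_force: 0.0
```

```bash
cat > tops.py <<'E'
from plan import *
from seg import *
def tops(name="wrist",lo=28,hi=45,zz=36,amin=150):
    p,d,i=grab(name); C=cloud(d,i); h,s,v=cv2.split(cv2.cvtColor(p,cv2.COLOR_BGR2HSV))
    for m in comps((C[...,2]>lo)&(C[...,2]<hi)&(d>0)&(((s<90)&(v>110))|((h<16)&(s>120)&(v>70))),amin):
        vv,uu=np.nonzero(m); print("top px",uu.mean().round(),vv.mean().round(),m.sum(),rect(i,m,zz),"C",np.median(C[m],axis=0).round(1),"ext",np.percentile(C[m],2,axis=0).round(),np.percentile(C[m],98,axis=0).round())
    return p,d,i,C
E
python3 - <<'E'
from tops import *
p,d,i,C=tops(); cv2.imwrite("pics/w7.png",p)
plan((470.4,152.7,31,-78.5))
E
```

```text
top px 259.0 209.0 5289 (array([470.4, 151.9]), array([46. , 50.3]), 11.7) C [470.6 150.3  36.9] ext [446. 128.  33.] [495. 174.  38.]
t 17.48 pos [470.5 153.5 102.4] yaw -258.3 gap 85.1 F [ 0.2 -0.9  0.3] q [-0.49  0.23  0.13  1.91 -0.03  1.    3.  ]
(470.4, 152.7, 31, -78.5) [0.013 0.005 1.19 ] 0.019
```

Emit:
arm_command --pt "0 0 0 10.5 85" --pt "0 0 0 10.5 85" --pt "0 0 0 10.5 85" --pt "0 0 0 10.5 85" --pt "0 0 0 10.5 85" --pt "0 0 0 18 85" --pt "0 0 0 18 85" --pt "0 0 0 18 85" --pt "0 0 0 18 85" --pt "0 0 0 18 85" --pt "0 0 0 18 85" --pt "0 0 0 18 85"

```text
t: 18.98
position: [470.3, 154.1, 102.3]
ee_rot: [0.238, 0.971, 0.0, 0.0]
wrist_force: [-0.4, 1.0, 0.2]
finger_gap: 84.8
gripper_force: 0.0
```

Emit:
arm_command --pt "0 0 0 6.1 85" --pt "0 0 0 6.1 85" --pt "0 0 0 6.1 85" --pt "0 0 0 6.1 85" --pt "0 0 0 6.1 85" --pt "0 0 0 6.1 85" --pt "0 0 0 6.1 85"

```text
t: 19.85
position: [470.3, 154.2, 102.3]
ee_rot: [0.695, 0.719, 0.0, 0.0]
wrist_force: [0.9, -0.0, -0.2]
finger_gap: 85.1
gripper_force: 0.0
```

Run:
```python
from tops import *
plan((470.4,152.3,31,-78.4))
p,d,i,C=tops(); cv2.imwrite("pics/w7.png",p)
```

```text
t 19.85 pos [470.3 154.2 102.3] yaw -88.1 gap 85.1 F [ 0.9 -0.  -0.2] q [-0.88  0.25  0.58  1.93 -0.16  1.01 -0.2 ]
(470.4, 152.3, 31, -78.4) [-3.200e-02  1.000e-03  1.189e+00] -0.965
top px 416.0 32.0 5448 (array([559. , 264.9]), array([37.3, 53.1]), 4.6) C [557.2 265.9  37.1] ext [534. 247.  35.] [582. 283.  39.]
top px 257.0 212.0 5216 (array([470.1, 154. ]), array([46.2, 50.3]), 11.9) C [470.1 155.4  36.8] ext [445. 131.  32.] [495. 177.  38.]
```

Emit:
arm_command --pt "-0.02 0 0.3 -0.97 85" --pt "-0.02 0 0.8 -0.97 85" --pt "-0.02 0 1.1 -0.97 85" --pt "-0.02 0 1.19 -0.97 85" --pt "-0.02 0 1.19 -0.97 65" --pt "-0.02 0 1.19 -0.97 50" --pt "-0.02 0 1.19 -0.97 40" --pt "-0.02 0 1.19 -0.97 40" --pt "-0.02 0 1.19 -0.97 40" --pt "-0.02 0 1.19 -0.97 40" --newtons 30

```text
t: 21.15
position: [470.9, 153.2, 31.8]
ee_rot: [0.632, 0.775, 0.001, 0.0]
wrist_force: [-1.5, -1.3, 5.7]
finger_gap: 49.5
gripper_force: 31.3
```

Emit:
arm_command --pt "0 0 0 0 60" --pt "0 0 0 0 75" --pt "0 0 0 0 85" --pt "0 0 -0.5 0 85" --pt "0 0 -1 0 85" --pt "0.8 0 -1 0 60" --pt "0.8 0 -1 0 30" --pt "0.8 0 -1 0 0" --pt "0.8 0 -1 0 0" --pt "0.8 0 -0.6 0 0" --pt "0.8 0 -0.2 0 0" --pt "0.8 0 -0.2 0 0"

```text
t: 22.65
position: [459.5, 198.4, 41.3]
ee_rot: [0.632, 0.775, -0.002, -0.0]
wrist_force: [0.1, -0.2, 0.5]
finger_gap: 0.1
gripper_force: 0.0
```

Run:
```python
from tops import *
plan((470.4,152.3,44,-78.4))
p,d,i,C=tops(); cv2.imwrite("pics/w8.png",p)
```

```text
t 22.65 pos [459.5 198.4  41.3] yaw -78.4 gap 0.1 F [ 0.1 -0.2  0.5] q [-0.9   0.36  0.5   1.96 -0.22  0.88 -0.08]
(470.4, 152.3, 44, -78.4) [-0.789  0.024 -0.044] -0.003
top px 480.0 144.0 6466 (array([545.3, 269.1]), array([35.6, 44.7]), -79.8) C [542.1 267.9  36.9] ext [531. 248.  29.] [561. 289.  38.]
top px 257.0 328.0 210 (array([467.7, 159.9]), array([ 5.5, 12. ]), -78.3) C [467.5 160.5  37.2] ext [465. 155.  36.] [471. 167.  38.]
```

View pics/w8.png

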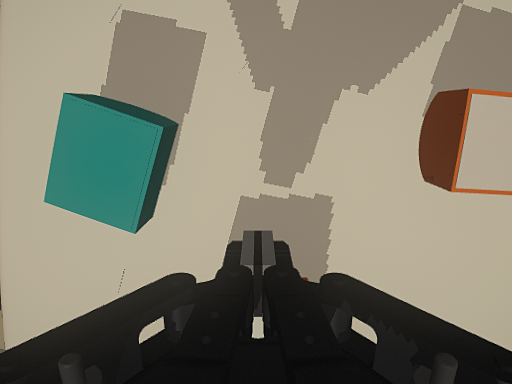

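Emit:
arm_command --pt "-0.24 0.02 -0.04 0 0" --pt "-0.32 0.02 -0.08 0 0" --pt "-0.4 0.02 -0.13 0 0" --pt "-0.48 0.02 -0.17 0 0" --pt "-0.56 0.02 -0.21 0 0" --pt "-0.65 0.02 -0.25 0 0" --pt "-0.74 0.02 -0.28 0 0" --pt "-0.83 0.02 -0.31 0 0" --pt "-0.92 0.02 -0.33 0 0" --pt "-1.02 0.02 -0.34 0 0" --pt "-1.12 0.02 -0.35 0 0" --pt "-1.24 0.02 -0.35 0 0"

```text
t: 24.2
position: [476.8, 127.0, 63.8]
ee_rot: [0.632, 0.775, -0.0, -0.0]
wrist_force: [-0.4, -0.1, -0.1]
finger_gap: -0.1
gripper_force: 0.0
```

Emit:
arm_command --pt "0 0 -0.7 0 0" --pt "0 0 -1.5 0 85" --pt "0 0 -2.5 0 85" --pt "0 0 -2.5 0 85"

```text
t: 24.7
position: [479.4, 127.6, 218.5]
ee_rot: [0.632, 0.775, 0.004, 0.002]
wrist_force: [0.3, 0.1, -1.1]
finger_gap: 54.7
gripper_force: 0.0
```

Run:
```python
from tops import *
plan()
p,d,i,C=tops("top",20,60,44,20)
p,d,i,C=tops(hi=60); cv2.imwrite("pics/w9.png",p)
```

```text
t 24.7 pos [479.4 127.6 218.5] yaw -78.4 gap 54.7 F [ 0.3  0.1 -1.1] q [-0.86  0.12  0.59  1.79 -0.07  1.25 -0.05]
top px 125.0 102.0 43 (array([834.5, 491.8]), array([16.8, 37.6]), 2.2) C [833.7 492.6  42.1] ext [820. 491.  21.] [851. 495.  59.]
top px 317.0 105.0 131 (array([ 839.1, -158.4]), array([44. , 47.9]), 1.1) C [ 844.2 -159.9   22.7] ext [ 821. -184.   20.] [ 866. -140.   28.]
top px 300.0 112.0 138 (array([813.9, -99.7]), array([47.4, 47.9]), 1.3) C [ 819.8 -101.5   22.8] ext [ 798. -123.   20.] [842. -80.  29.]
top px 395.0 129.0 27 (array([ 762.8, -420.5]), array([ 2.9, 88.9]), -5.6) C [ 763.  -420.4   42.2] ext [ 720. -428.   38.] [ 806. -417.   46.]
top px 419.0 157.0 278 (array([ 669.5, -500. ]), array([59.4, 60.6]), 0.3) C [ 669.9 -500.3   42.3] ext [ 643. -528.   37.] [ 697. -472.   48.]
top px 143.0 167.0 23 (array([613.8, 420.2]), array([22. , 53.9]), -66.4) C [617.2 430.4  36.5] ext [595. 398.  25.] [619. 444.  40.]
top px 190.0 183.0 149 (array([562.3, 267.1]), array([42.8, 44.1]), -78.7) C [563.9 266.7  36.3] ext [544. 247.  30.] [584. 291.  41.]
top px 160.0 204.0 200 (array([491.6, 364.5]), array([47. , 53.5]), 17.4) C [491.1 366.1  35.7] ext [467. 344.  23.] [518. 391.  41.]
top px 282.0 339.0 57 (array([ 52.4, -52.9]), array([24.8, 82.3]), 20.1) C [ 56.  -52.7  25.6] ext [ 13. -74.  20.] [ 87. -36.  37.]
top px 373.0 41.0 2929 (array([557.2, 270.4]), array([45.8, 52.8]), 8.9) C [556.4 270.6  37. ] ext [532. 248.  30.] [582. 293.  39.]
top px 255.0 180.0 1996 (array([477.6, 122.6]), array([38.4, 51.4]), 11.6) C [477.3 124.6  44. ] ext [453. 105.  30.] [501. 142.  46.]
```

View pics/w9.png

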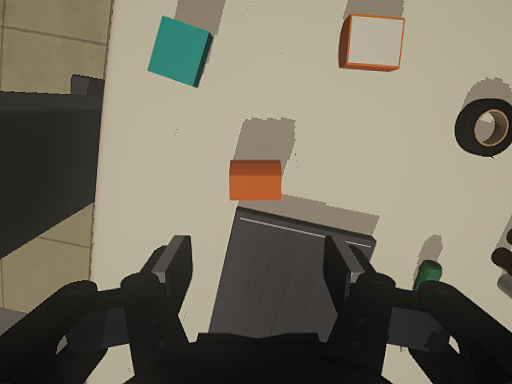

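Emit:
arm_command --pt "0 0 0 0 85" --pt "0 0 0 0 85" --pt "0 0 1 0 85" --pt "0 0 1.6 0 85" --pt "0 0 1.6 0 85"

```text
t: 25.42
position: [474.4, 126.4, 114.9]
ee_rot: [0.632, 0.775, -0.003, -0.001]
wrist_force: [0.8, 0.5, 0.7]
finger_gap: 85.1
gripper_force: 0.0
```

Run:
```python
from tops import *
plan((477.6,122.6,39,-78.4))
p,d,i,C=tops(hi=60)
```

```text
t 25.43 pos [474.4 126.4 114.9] yaw -78.4 gap 85.1 F [0.8 0.5 0.7] q [-0.83  0.23  0.58  1.92 -0.14  1.04  0.01]
(477.6, 122.6, 39, -78.4) [-0.071  0.048  1.266] 0.004
top px 441.0 25.0 3919 (array([560. , 261.7]), array([30.6, 52.4]), 14.0) C [559.8 262.1  37.3] ext [535. 248.  31.] [583. 279.  39.]
top px 261.0 213.0 4286 (array([477.7, 122.1]), array([41.2, 52.2]), 11.8) C [477.2 125.2  44. ] ext [453. 104.  30.] [502. 142.  46.]
```

Emit:
arm_command --pt "-0.08 0.04 0.6 0 85" --pt "-0.08 0.04 1.1 0 85" --pt "-0.08 0.04 1.26 0 85" --pt "-0.08 0.04 1.26 0 65" --pt "-0.08 0.04 1.26 0 50" --pt "-0.08 0.04 1.26 0 40" --pt "-0.08 0.04 1.26 0 40" --pt "-0.08 0.04 1.26 0 40" --pt "-0.08 0.04 1.26 0 40" --pt "-0.08 0.04 0.8 0 40" --pt "-0.08 0.04 0.3 0 40" --pt "-0.08 0.04 0.3 0 40" --newtons 30

```text
t: 26.98
position: [482.2, 123.8, 102.9]
ee_rot: [0.632, 0.775, 0.003, 0.001]
wrist_force: [0.0, -0.3, -1.4]
finger_gap: 49.2
gripper_force: 32.2
```

Run:
```python
from tops import *
plan((542,125,97,-91.7),(542,125,51,-91.7))
p,d,i,C=tops(lo=60,hi=110,zz=100)
```

```text
t 26.98 pos [482.2 123.8 102.9] yaw -78.3 gap 49.2 F [ 0.  -0.3 -1.4] q [-0.82  0.26  0.58  1.92 -0.17  1.    0.04]
(542, 125, 97, -91.7) [-0.182  0.98   0.103] 1.335
(542, 125, 51, -91.7) [-0.183  0.976  0.87 ] 1.335
top px 257.0 251.0 10150 (array([481.9, 126.1]), array([45.5, 51.5]), 11.4) C [481.9 128.4 102.8] ext [458. 105.  80.] [506. 144. 105.]
```

Emit:
arm_command --pt "-0.18 0.98 0 1.33 40" --pt "-0.18 0.98 0 1.33 40" --pt "-0.18 0.98 0 1.33 40" --pt "-0.18 0.98 0.5 1.33 40" --pt "-0.18 0.98 0.85 1.33 40" --pt "-0.18 0.98 0.85 1.33 40" --pt "-0.18 0.98 0.85 1.33 40"

```text
t: 27.9
position: [540.1, 124.6, 49.7]
ee_rot: [0.717, 0.697, 0.0, 0.0]
wrist_force: [-0.2, 0.6, -0.9]
finger_gap: 49.1
gripper_force: 32.1
```

Run:
```python
from tops import *
plan((540.5,73,51,-91.7),(540,57,51,-91.7))
```

```text
t 27.9 pos [540.1 124.6  49.7] yaw -91.6 gap 49.1 F [-0.2  0.6 -0.9] q [-0.75  0.46  0.59  1.82 -0.31  0.95 -0.06]
(540.5, 73, 51, -91.7) [-0.859  0.032 -0.022] 0.008
(540, 57, 51, -91.7) [-1.126  0.031 -0.023] 0.008
```

Emit:
arm_command --pt "-0.3 0 -0.02 0 40" --pt "-0.4 0 -0.02 0 40" --pt "-0.5 0 -0.02 0 40" --pt "-0.56 0 -0.02 0 40" --pt "-0.62 0 -0.02 0 40" --pt "-0.68 0 -0.02 0 40"

```text
t: 28.65
position: [539.9, 88.8, 52.0]
ee_rot: [0.716, 0.698, 0.004, -0.001]
wrist_force: [-0.1, 12.5, 7.4]
finger_gap: 49.2
gripper_force: 34.4
```

Run:
```python
from tops import *
plan()
p,d,i,C=tops(lo=30,hi=110,zz=56); cv2.imwrite("pics/w10.png",p)
```

```text
t 28.65 pos [539.9  88.8  52. ] yaw -91.4 gap 49.2 F [-0.1 12.5  7.4] q [-0.7   0.45  0.6   1.84 -0.31  0.95  0.01]
top px 257.0 239.0 10739 (array([540.6, 100.4]), array([43.8, 49.4]), -1.5) C [540.5 100.5  51.6] ext [517.  76.  34.] [564. 115.  55.]
```

View pics/w10.png

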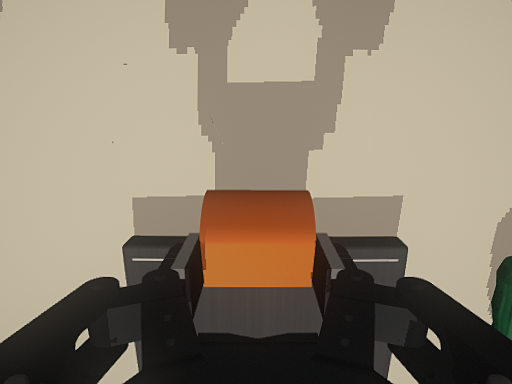

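Emit:
arm_command --pt "-0.06 0 0 0 40" --pt "-0.12 0 0 0 40" --pt "-0.18 0 0 0 40" --pt "-0.24 0 0 0 40" --pt "-0.3 0 0 0 40" --pt "-0.36 0 0 0 40" --pt "-0.42 0 0 0 40" --pt "-0.48 0 0 0 40"

```text
t: 29.7
position: [538.6, 57.2, 50.9]
ee_rot: [0.717, 0.698, 0.002, -0.001]
wrist_force: [1.0, 7.7, 1.6]
finger_gap: 49.4
gripper_force: 30.7
```

Run:
```python
from tops import *
plan()
p,d,i,C=tops(lo=24,hi=110,zz=56); cv2.imwrite("pics/w11.png",p)
k=np.abs(C[...,0]-540)<8
for y in range(30,130,6):
    m=k&(np.abs(C[...,1]-y)<3)&(d>0); print(y, np.median(C[m][:,2]).round() if m.any() else None,end="; ")
```

```text
t 29.7 pos [538.6  57.2  50.9] yaw -91.5 gap 49.4 F [1.  7.7 1.6] q [-0.65  0.44  0.61  1.85 -0.31  0.94  0.07]
top px 257.0 205.0 13243 (array([539.6,  83.4]), array([45.6, 53. ]), -1.5) C [539.6  86.3  59.4] ext [516.  58.  40.] [564. 103.  63.]
30 21.0; 36 21.0; 42 21.0; 48 None; 54 45.0; 60 50.0; 66 120.0; 72 62.0; 78 63.0; 84 62.0; 90 60.0; 96 55.0; 102 44.0; 108 1.0; 114 1.0; 120 1.0; 126 1.0;
```

Emit:
arm_command --pt "-0.06 0 0.03 0 40" --pt "-0.12 0 0.06 0 40" --pt "-0.18 0 0.09 0 40" --pt "-0.24 0 0.12 0 40" --pt "-0.3 0 0.15 0 40" --pt "-0.36 0 0.18 0 40" --pt "-0.42 0 0.2 0 40" --pt "-0.5 0 0.2 0 40"

```text
t: 30.75
position: [537.3, 24.6, 38.3]
ee_rot: [0.717, 0.697, 0.0, 0.0]
wrist_force: [-0.4, 4.0, 5.3]
finger_gap: 48.8
gripper_force: 30.6
```

```bash
cat > prof.py <<'E'
from tops import *
def prof(x0,ys):
    p,d,i=grab("wrist"); C=cloud(d,i); k=np.abs(C[...,0]-x0)<8
    for y in ys:
        m=k&(np.abs(C[...,1]-y)<2.5)&(d>0); print(y, np.median(C[m][:,2]).round() if m.any() else None,end="; ")
    return p
E
python3 - <<'E'
from prof import *
plan(); prof(540,range(0,100,5))
E
```

```text
t 30.75 pos [537.3  24.6  38.3] yaw -91.7 gap 48.8 F [-0.4  4.   5.3] q [-0.6   0.45  0.61  1.87 -0.32  0.92  0.13]
0 21.0; 5 21.0; 10 21.0; 15 21.0; 20 21.0; 25 None; 30 None; 35 108.0; 40 57.0; 45 59.0; 50 61.0; 55 61.0; 60 60.0; 65 58.0; 70 55.0; 75 49.0; 80 20.0; 85 1.0; 90 1.0; 95 1.0;
```

Emit:
arm_command --pt "-0.04 0 0.03 0 40" --pt "-0.1 0 0.05 0 40" --pt "-0.16 0 0.06 0 40" --pt "-0.16 0 0.06 0 55" --pt "-0.16 0 0.06 0 70" --pt "-0.16 0 0.06 0 85" --pt "-0.16 0 0 0 85" --pt "-0.16 0 -1 0 85" --pt "-0.16 0 -1.5 0 85" --pt "-0.16 0 -1.5 0 85"

```text
t: 32.05
position: [538.5, 15.3, 130.8]
ee_rot: [0.717, 0.697, 0.002, 0.001]
wrist_force: [-1.0, 0.5, -0.5]
finger_gap: 85.0
gripper_force: 0.0
```

Run:
```python
from prof import *
plan(); p=prof(538,range(0,100,5)); cv2.imwrite("pics/w12.png",p)
tops(lo=30,hi=70,zz=50)
```

```text
t 32.05 pos [538.5  15.3 130.8] yaw -91.6 gap 85.0 F [-1.   0.5 -0.5] q [-0.64  0.33  0.67  1.79 -0.23  1.09  0.08]
0 20.0; 5 20.0; 10 20.0; 15 20.0; 20 45.0; 25 201.0; 30 53.0; 35 55.0; 40 56.0; 45 56.0; 50 56.0; 55 54.0; 60 50.0; 65 35.0; 70 21.0; 75 21.0; 80 20.0; 85 1.0; 90 1.0; 95 1.0; top px 256.0 163.0 5085 (array([537.8,  44.7]), array([43.2, 51.6]), -1.6) C [537.8  46.5  54.1] ext [514.  23.  40.] [562.  65.  57.]
```

Emit:
arm_command --pt "0.45 0 0.3 0 85" --pt "0.45 0 1 0 85" --pt "0.45 0 1.48 0 85" --pt "0.45 0 1.48 0 60" --pt "0.45 0 1.48 0 40" --pt "0.45 0 1.48 0 40" --pt "0.45 0 1.48 0 40" --pt "0.45 0 1.48 0 40" --pt "0.45 0 0.8 0 40" --pt "0.45 0 0.5 0 40" --newtons 50

```text
t: 33.4
position: [538.4, 42.2, 99.9]
ee_rot: [0.717, 0.697, 0.001, 0.001]
wrist_force: [1.0, 0.6, -1.5]
finger_gap: 49.5
gripper_force: 53.2
```

Run:
```python
from prof import *
plan((534,-150,100,-91.7)); prof(540,range(10,80,5))
```

```text
t 33.4 pos [538.4  42.2  99.9] yaw -91.7 gap 49.5 F [ 1.   0.6 -1.5] q [-0.67  0.37  0.65  1.82 -0.26  1.04  0.05]
(534, -150, 100, -91.7) [-3.205  0.019 -0.004] 0.004
10 None; 15 None; 20 106.0; 25 109.0; 30 113.0; 35 115.0; 40 116.0; 45 116.0; 50 161.0; 55 169.0; 60 110.0; 65 98.0; 70 20.0; 75 21.0;
```

Emit:
arm_command --pt "-3.2 0 0 0 40" --pt "-3.2 0 0 0 40" --pt "-3.2 0 0 0 40" --pt "-3.2 0 0 0 40" --pt "-3.2 0 0.3 0 40" --pt "-3.2 0 0.7 0 40" --pt "-3.2 0 0.9 0 40" --pt "-3.2 0 0.98 0 40" --pt "-3.2 0 1.0 0 40" --pt "-3.2 0 1.0 0 40"

```text
t: 34.7
position: [531.2, -147.1, 39.9]
ee_rot: [0.716, 0.698, 0.001, -0.002]
wrist_force: [-19.3, 9.3, 35.8]
finger_gap: 49.4
gripper_force: 57.6
```

Emit:
arm_command --pt "0 0 -0.02 0 40" --pt "0 0 -0.02 0 60" --pt "0 0 -0.02 0 75" --pt "0 0 -0.02 0 85" --pt "0 0 -0.5 0 85" --pt "0 0 -1.3 0 85" --pt "0 0 -2 0 85" --pt "0 0 -2.3 0 85" --pt "0 0 -2.3 0 85"

```text
t: 35.83
position: [532.6, -149.6, 176.6]
ee_rot: [0.717, 0.697, 0.001, 0.001]
wrist_force: [-0.5, 0.2, -0.8]
finger_gap: 85.0
gripper_force: 0.0
```

Run:
```python
from prof import *
plan((558.4,330,175,-81.2)); prof(534,range(-200,-100,5))
tops("top",20,60,36,40)
```

```text
t 35.83 pos [ 532.6 -149.6  176.6] yaw -91.6 gap 85.0 F [-0.5  0.2 -0.8] q [-0.38  0.33  0.74  1.7  -0.23  1.2   0.39]
(558.4, 330, 175, -81.2) [8.003 0.203 0.027] -1.043
-200 21.0; -195 20.0; -190 20.0; -185 20.0; -180 21.0; -175 21.0; -170 45.0; -165 48.0; -160 53.0; -155 55.0; -150 56.0; -145 57.0; -140 246.0; -135 54.0; -130 51.0; -125 43.0; -120 21.0; -115 21.0; -110 21.0; -105 21.0; top px 125.0 102.0 50 (array([836.4, 495.3]), array([19.9, 44. ]), -2.9) C [832.9 492.9  41.6] ext [815. 491.  20.] [853. 497.  59.]
top px 317.0 105.0 129 (array([ 841.7, -158.9]), array([47.2, 47.7]), -25.2) C [ 845.9 -160.4   22.8] ext [ 824. -184.   20.] [ 867. -139.   27.]
top px 300.0 112.0 131 (array([816.9, -99.7]), array([46. , 48.5]), -43.5) C [ 820.1 -101.8   23. ] ext [ 797. -123.   20.] [843. -81.  28.]
top px 419.0 157.0 275 (array([ 670.8, -503.4]), array([59.8, 60.9]), 0.2) C [ 669.8 -500.9   42.4] ext [ 643. -529.   37.] [ 697. -473.   47.]
top px 189.0 185.0 181 (array([559. , 268.1]), array([43.8, 51.3]), 10.1) C [557.6 268.9  36.5] ext [533. 246.  30.] [582. 289.  41.]
top px 310.0 195.0 127 (array([ 532.2, -139.4]), array([29.5, 51.6]), -3.0) C [ 532.8 -136.8   52.4] ext [ 508. -150.   22.] [ 556. -126.   58.]
top px 159.0 204.0 202 (array([491.2, 367. ]), array([46.7, 53.8]), 19.2) C [490.6 366.8  36.3] ext [464. 343.  24.] [518. 391.  42.]
```

Run:
```python
from prof import *
plan((551.2,317.1,110,-81.2))
```

```text
t 35.92 pos [ 531.4 -149.2  174.5] yaw -91.6 gap 85.3 F [-0.2  0.5 -0.5] q [-0.38  0.33  0.74  1.7  -0.24  1.2   0.39]
(551.2, 317.1, 110, -81.2) [7.777 0.112 1.077] -1.043
```

Emit:
arm_command --pt "7.78 0.11 0 -1.04 0" --pt "7.78 0.11 0 -1.04 0" --pt "7.78 0.11 0 -1.04 0" --pt "7.78 0.11 0 -1.04 0" --pt "7.78 0.11 0 -1.04 0" --pt "7.78 0.11 0 -1.04 0" --pt "7.78 0.11 0 -1.04 0" --pt "7.78 0.11 0 -1.04 0" --pt "7.78 0.11 1.0 -1.04 0" --pt "7.78 0.11 1.0 -1.04 0" --pt "7.78 0.11 1.0 -1.04 0"

```text
t: 37.3
position: [552.3, 315.9, 116.4]
ee_rot: [0.652, 0.759, -0.001, 0.0]
wrist_force: [-0.8, 0.4, 0.3]
finger_gap: 0.2
gripper_force: 0.0
```

Run:
```python
from prof import *
plan((551.2,317.1,41,-81.2))
tops("top",20,60,36,100)
```

```text
t 37.3 pos [552.3 315.9 116.4] yaw -81.3 gap 0.2 F [-0.8  0.4  0.3] q [-0.92  0.53  0.49  1.52 -0.26  1.16 -0.23]
(551.2, 317.1, 41, -81.2) [ 0.024 -0.015  1.257] -0.012
top px 317.0 105.0 120 (array([ 841.6, -158.1]), array([43.8, 48.2]), 9.1) C [ 844.8 -159.8   22.2] ext [ 824. -181.   20.] [ 868. -140.   28.]
top px 300.0 112.0 136 (array([ 816.8, -101.4]), array([46.1, 48.3]), 45.9) C [ 819.9 -102.    22.3] ext [ 796. -124.   20.] [841. -78.  28.]
top px 419.0 157.0 278 (array([ 670.8, -503.4]), array([59.8, 60.9]), 0.2) C [ 669.8 -500.2   42.3] ext [ 643. -530.   38.] [ 697. -472.   47.]
top px 190.0 185.0 186 (array([559. , 267.3]), array([43.9, 51.3]), 8.2) C [557.6 267.6  36.5] ext [534. 246.  28.] [583. 289.  41.]
top px 312.0 195.0 210 (array([ 532.2, -146.6]), array([47.1, 50.9]), 0.9) C [ 532.8 -145.6   52.2] ext [ 509. -169.   25.] [ 557. -126.   59.]
```

Emit:
arm_command --pt "0.02 -0.01 0.6 0 0" --pt "0.02 -0.01 1.1 0 0" --pt "0.02 -0.01 1.26 0 0" --pt "0.02 -0.01 1.26 0 0"

```text
t: 37.85
position: [551.9, 317.9, 41.6]
ee_rot: [0.651, 0.759, 0.001, 0.0]
wrist_force: [-0.6, -0.3, 0.7]
finger_gap: 0.2
gripper_force: 0.0
```

Emit:
arm_command --pt "-0.24 0 -0.04 0 0" --pt "-0.32 0 -0.08 0 0" --pt "-0.4 0 -0.13 0 0" --pt "-0.48 0 -0.17 0 0" --pt "-0.56 0 -0.21 0 0" --pt "-0.65 0 -0.25 0 0" --pt "-0.74 0 -0.28 0 0" --pt "-0.83 0 -0.31 0 0" --pt "-0.92 0 -0.33 0 0" --pt "-1.02 0 -0.34 0 0" --pt "-1.12 0 -0.35 0 0" --pt "-1.24 0 -0.35 0 0"

```text
t: 39.35
position: [562.5, 243.9, 61.3]
ee_rot: [0.651, 0.759, -0.0, -0.0]
wrist_force: [1.3, 0.2, -1.0]
finger_gap: 0.0
gripper_force: 0.0
```

Emit:
arm_command --pt "0 0 -0.6 0 0" --pt "0 0 -1.2 0 85" --pt "0 0 -1.5 0 85" --pt "0 0 -1.5 0 85" --pt "0 0 -1.5 0 85" --pt "0 0 -1.5 0 85"

```text
t: 40.1
position: [561.7, 244.1, 149.7]
ee_rot: [0.651, 0.759, -0.001, -0.0]
wrist_force: [0.5, -0.5, -0.1]
finger_gap: 84.9
gripper_force: 0.0
```

Run:
```python
from prof import *
plan()
p,d,i,C=tops(hi=60)
```

```text
t 40.1 pos [561.7 244.1 149.7] yaw -81.2 gap 84.9 F [ 0.5 -0.5 -0.1] q [-0.84  0.45  0.52  1.56 -0.23  1.2  -0.13]
top px 187.0 19.0 2828 (array([494.4, 362.8]), array([31. , 50.6]), 18.0) C [493.3 360.9  36.7] ext [470. 345.  31.] [519. 374.  38.]
top px 258.0 200.0 3157 (array([563.2, 238.5]), array([40.3, 51.8]), 8.8) C [562.9 241.   44. ] ext [539. 221.  30.] [587. 257.  46.]
```

Run:
```python
from prof import *
plan((563.3,238,39,-81.2))
```

```text
t 40.15 pos [561.9 244.2 150. ] yaw -81.2 gap 84.7 F [-0.5 -0.9  0.3] q [-0.84  0.45  0.52  1.56 -0.23  1.2  -0.13]
(563.3, 238, 39, -81.2) [-0.103  0.012  1.85 ] -0.004
```

Emit:
arm_command --pt "-0.1 0.01 0.8 0 85" --pt "-0.1 0.01 1.5 0 85" --pt "-0.1 0.01 1.85 0 85" --pt "-0.1 0.01 1.85 0 85" --pt "-0.1 0.01 1.85 0 60" --pt "-0.1 0.01 1.85 0 40" --pt "-0.1 0.01 1.85 0 40" --pt "-0.1 0.01 1.85 0 40" --pt "-0.1 0.01 1.85 0 40" --pt "-0.1 0.01 1.3 0 40" --pt "-0.1 0.01 0.85 0 40" --pt "-0.1 0.01 0.85 0 40" --newtons 30

```text
t: 41.65
position: [565.6, 239.0, 103.0]
ee_rot: [0.651, 0.759, 0.002, 0.001]
wrist_force: [-0.8, 0.8, -0.9]
finger_gap: 49.1
gripper_force: 31.6
```

Run:
```python
from prof import *
plan((542,125,98,-91.7),(542,125,51,-91.7))
tops(lo=60,hi=112,zz=100)
```

```text
t 41.65 pos [565.6 239.  103. ] yaw -81.2 gap 49.1 F [-0.8  0.8 -0.9] q [-0.83  0.5   0.5   1.61 -0.26  1.1  -0.1 ]
(542, 125, 98, -91.7) [-1.819 -0.678  0.077] 1.045
(542, 125, 51, -91.7) [-1.82  -0.682  0.86 ] 1.045
top px 257.0 253.0 10389 (array([565.7, 240.6]), array([46.1, 52.1]), 8.7) C [565.3 244.1 104.9] ext [541. 221.  83.] [589. 259. 107.]
```

Emit:
arm_command --pt "-1.82 -0.68 0 1.05 40" --pt "-1.82 -0.68 0 1.05 40" --pt "-1.82 -0.68 0 1.05 40" --pt "-1.82 -0.68 0.4 1.05 40" --pt "-1.82 -0.68 0.84 1.05 40" --pt "-1.82 -0.68 0.84 1.05 40" --pt "-1.82 -0.68 0.84 1.05 40"

```text
t: 42.58
position: [540.5, 124.7, 50.2]
ee_rot: [0.718, 0.696, -0.0, 0.0]
wrist_force: [-0.0, -1.0, -0.7]
finger_gap: 49.2
gripper_force: 31.6
```

Run:
```python
from prof import *
plan((540.5,84,51,-91.7),(540,57,51,-91.7))
```

```text
t 42.58 pos [540.5 124.7  50.2] yaw -91.7 gap 49.2 F [-0.  -1.  -0.7] q [-0.73  0.46  0.56  1.81 -0.29  0.95 -0.07]
(540.5, 84, 51, -91.7) [-0.678  0.021 -0.013] -0.003
(540, 57, 51, -91.7) [-1.128  0.026 -0.013] -0.003
```

Emit:
arm_command --pt "-0.3 0 -0.01 0 40" --pt "-0.4 0 -0.01 0 40" --pt "-0.5 0 -0.01 0 40" --pt "-0.56 0 -0.01 0 40" --pt "-0.62 0 -0.01 0 40" --pt "-0.68 0 -0.01 0 40" --pt "-0.75 0 -0.01 0 40" --pt "-0.82 0 -0.01 0 40" --pt "-0.89 0 -0.01 0 40" --pt "-0.96 0 -0.01 0 40" --pt "-1.04 0 -0.01 0 40" --pt "-1.13 0 -0.01 0 40"

```text
t: 44.08
position: [539.1, 59.3, 51.6]
ee_rot: [0.717, 0.697, 0.002, -0.001]
wrist_force: [-0.7, 8.9, 2.2]
finger_gap: 49.1
gripper_force: 30.8
```

Run:
```python
from prof import *
plan(); prof(540,range(40,120,5))
```

```text
t 44.08 pos [539.1  59.3  51.6] yaw -91.6 gap 49.1 F [-0.7  8.9  2.2] q [-0.63  0.43  0.58  1.85 -0.29  0.94  0.05]
40 21.0; 45 None; 50 None; 55 48.0; 60 52.0; 65 57.0; 70 121.0; 75 64.0; 80 64.0; 85 63.0; 90 61.0; 95 57.0; 100 50.0; 105 2.0; 110 1.0; 115 1.0;
```

Emit:
arm_command --pt "-0.06 0 0.03 0 40" --pt "-0.12 0 0.06 0 40" --pt "-0.18 0 0.09 0 40" --pt "-0.24 0 0.12 0 40" --pt "-0.3 0 0.15 0 40" --pt "-0.36 0 0.18 0 40" --pt "-0.42 0 0.2 0 40" --pt "-0.5 0 0.21 0 40" --pt "-0.56 0 0.24 0 40" --pt "-0.64 0 0.26 0 40"

```text
t: 45.38
position: [537.3, 18.0, 35.2]
ee_rot: [0.718, 0.696, 0.0, 0.0]
wrist_force: [1.2, 3.0, 5.2]
finger_gap: 49.1
gripper_force: 30.1
```

Run:
```python
from prof import *
plan(); prof(538,range(0,100,5))
```

```text
t 45.38 pos [537.3  18.   35.2] yaw -91.7 gap 49.1 F [1.2 3.  5.2] q [-0.56  0.45  0.58  1.87 -0.31  0.91  0.14]
0 21.0; 5 21.0; 10 21.0; 15 22.0; 20 None; 25 96.0; 30 105.0; 35 57.0; 40 59.0; 45 60.0; 50 60.0; 55 59.0; 60 57.0; 65 53.0; 70 45.0; 75 21.0; 80 20.0; 85 1.0; 90 1.0; 95 1.0;
```

Emit:
arm_command --pt "0 0 0 0 55" --pt "0 0 0 0 70" --pt "0 0 0 0 85" --pt "0 0 -0.5 0 85" --pt "0 0 -1.2 0 85" --pt "0 0 -1.5 0 85" --pt "0 0 -1.5 0 85" --pt "0 0 -1.5 0 85"

```text
t: 46.42
position: [536.3, 18.4, 123.7]
ee_rot: [0.718, 0.696, -0.001, -0.001]
wrist_force: [0.2, -0.3, 0.0]
finger_gap: 85.1
gripper_force: 0.0
```

Run:
```python
from prof import *
p=prof(538,range(0,100,5))
tops(lo=30,hi=70,zz=50)
plan((538,42,40,-91.7))
```

```text
0 21.0; 5 21.0; 10 20.0; 15 21.0; 20 45.0; 25 49.0; 30 193.0; 35 55.0; 40 56.0; 45 56.0; 50 56.0; 55 54.0; 60 51.0; 65 37.0; 70 21.0; 75 21.0; 80 20.0; 85 1.0; 90 1.0; 95 1.0; top px 259.0 168.0 5225 (array([538.5,  45.4]), array([43. , 51.3]), -1.7) C [538.4  47.   54.2] ext [515.  24.  43.] [562.  65.  57.]
t 46.52 pos [536.2  18.3 123.5] yaw -91.7 gap 84.9 F [ 0.1 -0.  -0.9] q [-0.62  0.33  0.63  1.8  -0.22  1.09  0.06]
(538, 42, 40, -91.7) [0.398 0.022 1.392] -0.004
```

Emit:
arm_command --pt "0.41 0.02 0.4 0 85" --pt "0.41 0.02 1.1 0 85" --pt "0.41 0.02 1.39 0 85" --pt "0.41 0.02 1.39 0 60" --pt "0.41 0.02 1.39 0 40" --pt "0.41 0.02 1.39 0 40" --pt "0.41 0.02 1.39 0 40" --pt "0.41 0.02 1.39 0 40" --pt "0.41 0.02 1.0 0 40" --pt "0.41 0.02 0.7 0 40" --pt "-0.3 0.02 0.7 0 40" --pt "-0.3 0.02 0.7 0 40" --newtons 50

```text
t: 48.02
position: [537.8, -3.7, 84.1]
ee_rot: [0.72, 0.694, 0.0, 0.001]
wrist_force: [-0.6, -0.8, -0.5]
finger_gap: 49.3
gripper_force: 52.5
```

Emit:
arm_command --pt "-1.0 0 0 0 40" --pt "-1.0 0 0 0 40" --pt "-1.0 0 0 0 40" --pt "-1.0 0 0.4 0 40" --pt "-1.0 0 0.58 0 40" --pt "-1.0 0 0.65 0 40" --pt "-1.0 0 0.67 0 40" --pt "-1.0 0 0.67 0 40"

```text
t: 49.02
position: [536.3, -59.7, 43.3]
ee_rot: [0.718, 0.696, 0.0, 0.0]
wrist_force: [0.7, -0.3, -1.0]
finger_gap: 48.8
gripper_force: 52.4
```

Emit:
arm_command --pt "0 0 0.02 0 40" --pt "0 0 0.035 0 40" --pt "0 0 0.045 0 40" --pt "0 0 0.045 0 40"

```text
t: 49.52
position: [536.5, -59.8, 42.9]
ee_rot: [0.718, 0.696, 0.001, -0.0]
wrist_force: [-11.4, 1.6, 29.6]
finger_gap: 48.9
gripper_force: 56.1
```

Contact. Release, rise, and look at the last blank.

Emit:
arm_command --pt "0 0 -0.02 0 40" --pt "0 0 -0.02 0 60" --pt "0 0 -0.02 0 75" --pt "0 0 -0.02 0 85" --pt "0 0 -0.5 0 85" --pt "0 0 -1.3 0 85" --pt "0 0 -2 0 85" --pt "0 0 -2.2 0 85" --pt "0 0 -2.2 0 85"

```text
t: 50.65
position: [536.2, -59.7, 172.3]
ee_rot: [0.718, 0.696, 0.0, 0.0]
wrist_force: [0.2, 0.1, -0.0]
finger_gap: 85.0
gripper_force: 0.0
```

Run:
```python
from prof import *
prof(536,range(-100,-20,5))
tops("top",20,60,36,100)
s=np.radians(71.1); print(491-47*np.cos(s), 370+47*np.sin(s))
plan((491-47*np.cos(s), 370+47*np.sin(s),110,-71.1))
```

```text
-100 20.0; -95 20.0; -90 21.0; -85 None; -80 46.0; -75 51.0; -70 54.0; -65 56.0; -60 56.0; -55 56.0; -50 242.0; -45 53.0; -40 49.0; -35 27.0; -30 21.0; -25 21.0; top px 317.0 105.0 121 (array([ 840.9, -159.6]), array([46.6, 47.2]), -52.3) C [ 844.1 -160.1   22.9] ext [ 821. -184.   20.] [ 868. -140.   30.]
top px 300.0 112.0 130 (array([ 817.7, -100.5]), array([44.8, 47.7]), -88.7) C [ 819.5 -100.1   22.4] ext [ 799. -123.   20.] [840. -78.  29.]
top px 419.0 157.0 276 (array([ 670.8, -503.4]), array([59.8, 60.9]), 0.2) C [ 669.7 -499.7   42.5] ext [ 643. -529.   37.] [ 697. -472.   48.]
top px 159.0 204.0 200 (array([491.4, 367.2]), array([46. , 53.8]), 18.0) C [490.7 366.5  35.8] ext [467. 344.  26.] [518. 392.  40.]
475.775881344687 414.46601186489465
t 50.75 pos [535.2 -59.5 170.6] yaw -91.7 gap 85.1 F [ 0.2  0.5 -0.3] q [-0.51  0.29  0.68  1.74 -0.19  1.18  0.19]
(np.float64(475.775881344687), np.float64(414.46601186489465), 110, -71.1) [ 7.867 -1.226  1.012] -2.063
```

Emit:
arm_command --pt "7.87 -1.23 0 -2.06 0" --pt "7.87 -1.23 0 -2.06 0" --pt "7.87 -1.23 0 -2.06 0" --pt "7.87 -1.23 0 -2.06 0" --pt "7.87 -1.23 0 -2.06 0" --pt "7.87 -1.23 0 -2.06 0" --pt "7.87 -1.23 0 -2.06 0" --pt "7.87 -1.23 0 -2.06 0" --pt "7.87 -1.23 0 -2.06 0" --pt "7.87 -1.23 0 -2.06 0"

```text
t: 52.0
position: [476.5, 413.2, 170.3]
ee_rot: [0.582, 0.813, -0.002, 0.0]
wrist_force: [0.4, -0.1, -0.2]
finger_gap: 0.1
gripper_force: 0.0
```

Run:
```python
from prof import *
tops("top",20,60,36,100)
p,d,i,C=tops(); cv2.imwrite("pics/w13.png",p)
plan((475.8,414.5,41,-71.1))
```

```text
top px 317.0 105.0 131 (array([ 841.4, -159.6]), array([44.2, 48.2]), 1.1) C [ 844.2 -162.3   22.9] ext [ 822. -184.   20.] [ 868. -139.   28.]
top px 300.0 112.0 130 (array([ 816.7, -100.6]), array([46.6, 48.4]), -54.8) C [ 819.4 -101.6   22.7] ext [ 798. -123.   20.] [842. -78.  30.]
top px 419.0 157.0 276 (array([ 670.8, -503.4]), array([59.8, 60.9]), 0.2) C [ 669.6 -500.1   42.2] ext [ 643. -529.   37.] [ 697. -473.   47.]
top px 319.0 192.0 210 (array([ 542.9, -171.7]), array([43.8, 51. ]), 1.0) C [ 543.4 -169.2   52.7] ext [ 518. -192.   23.] [ 567. -150.   58.]
top px 286.0 193.0 211 (array([536.7, -60.6]), array([43.9, 50.8]), 1.2) C [537.5 -60.2  52.6] ext [512. -82.  23.] [561. -38.  59.]
top px 159.0 204.0 204 (array([491.5, 366.4]), array([47.4, 54.1]), 18.1) C [490.9 366.6  36.2] ext [464. 345.  25.] [518. 391.  42.]
top px 258.0 222.0 1528 (array([489.1, 379.9]), array([31.8, 49.8]), 17.7) C [487.1 383.6  37. ] ext [464. 362.  29.] [513. 398.  38.]
t 52.1 pos [477.2 412.5 171.3] yaw -71.3 gap 0.3 F [-0.3 -1.1  0.5] q [-1.04  0.46  0.39  1.47 -0.18  1.25 -0.31]
(475.8, 414.5, 41, -71.1) [ 0.042 -0.01   2.172] -0.019
```

Emit:
arm_command --pt "0.04 -0.01 0.9 0 0" --pt "0.04 -0.01 1.8 0 0" --pt "0.04 -0.01 2.17 0 0" --pt "0.04 -0.01 2.17 0 0"

```text
t: 52.6
position: [474.7, 414.2, 39.9]
ee_rot: [0.583, 0.813, -0.002, -0.0]
wrist_force: [0.5, 0.6, 1.6]
finger_gap: -0.1
gripper_force: 0.0
```

Emit:
arm_command --pt "-0.24 0 -0.04 0 0" --pt "-0.32 0 -0.08 0 0" --pt "-0.4 0 -0.13 0 0" --pt "-0.48 0 -0.17 0 0" --pt "-0.56 0 -0.21 0 0" --pt "-0.65 0 -0.25 0 0" --pt "-0.74 0 -0.28 0 0" --pt "-0.83 0 -0.31 0 0" --pt "-0.92 0 -0.33 0 0" --pt "-1.02 0 -0.34 0 0" --pt "-1.12 0 -0.35 0 0" --pt "-1.24 0 -0.35 0 0"

```text
t: 54.1
position: [499.3, 345.8, 62.8]
ee_rot: [0.582, 0.813, -0.0, -0.0]
wrist_force: [0.1, -0.3, 0.0]
finger_gap: 0.4
gripper_force: 0.0
```

Emit:
arm_command --pt "0 0 -0.6 0 0" --pt "0 0 -1.2 0 85" --pt "0 0 -1.5 0 85" --pt "0 0 -1.5 0 85" --pt "0 0 -1.5 0 85" --pt "0 0 -1.5 0 85"

```text
t: 54.85
position: [498.5, 345.7, 151.2]
ee_rot: [0.582, 0.813, -0.001, -0.0]
wrist_force: [1.0, -0.4, 0.6]
finger_gap: 84.3
gripper_force: 0.0
```

Run:
```python
from prof import *
p,d,i,C=tops(hi=60)
plan((498,338,39,-71.1))
```

```text
top px 259.0 199.0 3154 (array([501.6, 341. ]), array([40.5, 51.9]), 18.9) C [501.  343.5  44. ] ext [476. 322.  30.] [526. 362.  46.]
t 54.9 pos [498.7 345.8 151.5] yaw -71.1 gap 85.2 F [ 0.3  0.3 -0. ] q [-0.96  0.42  0.4   1.57 -0.17  1.19 -0.2 ]
(498, 338, 39, -71.1) [-0.117 -0.048  1.875] -0.004
```

Emit:
arm_command --pt "-0.1 0.02 0.8 0 85" --pt "-0.1 0.02 1.5 0 85" --pt "-0.1 0.02 1.87 0 85" --pt "-0.1 0.02 1.87 0 85" --pt "-0.1 0.02 1.87 0 60" --pt "-0.1 0.02 1.87 0 40" --pt "-0.1 0.02 1.87 0 40" --pt "-0.1 0.02 1.87 0 40" --pt "-0.1 0.02 1.87 0 40" --pt "-0.1 0.02 1.3 0 40" --pt "-0.1 0.02 0.85 0 40" --pt "-0.1 0.02 0.85 0 40" --newtons 30

```text
t: 56.4
position: [503.7, 341.7, 104.5]
ee_rot: [0.582, 0.813, 0.002, 0.001]
wrist_force: [-0.3, 0.0, -1.1]
finger_gap: 49.3
gripper_force: 31.6
```

Run:
```python
from prof import *
tops(lo=60,hi=112,zz=100)
plan((542,125,98,-91.7),(542,125,51,-91.7))
```

```text
top px 257.0 251.0 10376 (array([503.5, 343.4]), array([46.4, 52.6]), 18.8) C [502.7 346.8 106.1] ext [478. 323.  84.] [528. 365. 108.]
t 56.45 pos [502.8 341.2 102.7] yaw -71.1 gap 49.3 F [ 0.3 -1.  -0.8] q [-0.95  0.47  0.39  1.62 -0.2   1.09 -0.17]
(542, 125, 98, -91.7) [-3.621 -0.546  0.074] 2.056
(542, 125, 51, -91.7) [-3.622 -0.548  0.858] 2.056
```

Emit:
arm_command --pt "-3.62 -0.55 0 2.06 40" --pt "-3.62 -0.55 0 2.06 40" --pt "-3.62 -0.55 0 2.06 40" --pt "-3.62 -0.55 0 2.06 40" --pt "-3.62 -0.55 0 2.06 40" --pt "-3.62 -0.55 0.4 2.06 40" --pt "-3.62 -0.55 0.84 2.06 40" --pt "-3.62 -0.55 0.84 2.06 40" --pt "-3.62 -0.55 0.84 2.06 40"

```text
t: 57.58
position: [541.3, 125.2, 51.8]
ee_rot: [0.718, 0.697, -0.0, -0.0]
wrist_force: [0.1, 0.7, -0.2]
finger_gap: 48.9
gripper_force: 31.5
```

Run:
```python
from prof import *
plan((540.5,84,51,-91.7),(540,57,51,-91.7)); prof(541,range(95,160,5))
```

```text
t 57.58 pos [541.3 125.2  51.8] yaw -91.7 gap 48.9 F [ 0.1  0.7 -0.2] q [-0.7   0.45  0.52  1.81 -0.27  0.95 -0.1 ]
(540.5, 84, 51, -91.7) [-0.688  0.007  0.013] -0.0
(540, 57, 51, -91.7) [-1.138  0.012  0.013] -0.0
95 None; 100 None; 105 None; 110 54.0; 115 54.0; 120 54.0; 125 54.0; 130 54.0; 135 120.0; 140 45.0; 145 33.0; 150 1.0; 155 1.0;
```

Emit:
arm_command --pt "-0.3 0 0.01 0 40" --pt "-0.4 0 0.01 0 40" --pt "-0.5 0 0.01 0 40" --pt "-0.56 0 0.01 0 40" --pt "-0.62 0 0.01 0 40" --pt "-0.68 0 0.01 0 40" --pt "-0.75 0 0.01 0 40" --pt "-0.82 0 0.01 0 40" --pt "-0.89 0 0.01 0 40" --pt "-0.96 0 0.01 0 40" --pt "-1.04 0 0.01 0 40" --pt "-1.13 0 0.01 0 40"

```text
t: 59.12
position: [539.8, 59.7, 51.6]
ee_rot: [0.717, 0.697, 0.002, -0.001]
wrist_force: [0.4, 7.5, 2.1]
finger_gap: 48.8
gripper_force: 30.8
```

Run:
```python
from prof import *
plan(); prof(540,range(40,120,5))
```

```text
t 59.12 pos [539.8  59.7  51.6] yaw -91.6 gap 48.8 F [0.4 7.5 2.1] q [-0.6   0.43  0.54  1.85 -0.27  0.94  0.03]
40 21.0; 45 22.0; 50 None; 55 47.0; 60 51.0; 65 56.0; 70 121.0; 75 64.0; 80 64.0; 85 63.0; 90 61.0; 95 58.0; 100 51.0; 105 38.0; 110 1.0; 115 1.0;
```

Emit:
arm_command --pt "-0.06 0 0.03 0 40" --pt "-0.12 0 0.06 0 40" --pt "-0.18 0 0.09 0 40" --pt "-0.24 0 0.12 0 40" --pt "-0.3 0 0.15 0 40" --pt "-0.36 0 0.18 0 40" --pt "-0.42 0 0.2 0 40" --pt "-0.5 0 0.21 0 40" --pt "-0.56 0 0.24 0 40" --pt "-0.64 0 0.26 0 40" --pt "-0.7 0 0.26 0 40"

```text
t: 60.55
position: [537.9, 14.4, 35.2]
ee_rot: [0.718, 0.696, -0.0, -0.0]
wrist_force: [0.1, 3.4, 5.0]
finger_gap: 48.5
gripper_force: 30.2
```

Emit:
arm_command --pt "0 0 0 0 55" --pt "0 0 0 0 70" --pt "0 0 0 0 85" --pt "0 0 -0.5 0 85" --pt "0 0 -1.2 0 85" --pt "0 0 -1.7 0 85" --pt "0 0 -2.5 0 85" --pt "2.5 0 -4 0 85" --pt "4 0 -4 0 85" --pt "4 0 -4 0 85" --pt "4 0 -4 0 85" --pt "4 0 -4 0 85"

```text
t: 62.05
position: [544.0, 261.2, 275.5]
ee_rot: [0.715, 0.699, 0.001, -0.001]
wrist_force: [0.2, -0.3, -0.9]
finger_gap: 85.1
gripper_force: 0.0
```

Run:
```python
from prof import *
plan()
p,d,i,C=tops("top",20,60,50,100); report(p,i); cv2.imwrite("pics/t14.png",cv2.resize(p[150:230,220:410],(800,337),interpolation=cv2.INTER_CUBIC))
for y in range(-235,90,5):
    m=(np.abs(C[...,1]-y)<2.5)&(C[...,0]>525)&(C[...,0]<550)&(d>0); print(y,np.median(C[m][:,2]).round() if m.any() else None,end="; ")
```

```text
t 62.05 pos [544.  261.2 275.5] yaw -91.2 gap 85.1 F [ 0.2 -0.3 -0.9] q [-0.87  0.34  0.5   1.4  -0.16  1.44 -0.4 ]
top px 317.0 105.0 128 (array([ 837.3, -157.5]), array([43.7, 47.7]), 1.1) C [ 845.  -160.3   22.9] ext [ 822. -184.   20.] [ 867. -139.   29.]
top px 300.0 112.0 131 (array([812.2, -97.4]), array([45.3, 46.9]), 27.5) C [ 819.5 -101.4   22.8] ext [ 798. -123.   20.] [841. -78.  29.]
top px 419.0 157.0 277 (array([ 668.6, -497.4]), array([59.1, 60.3]), 0.3) C [ 669.8 -500.2   42.4] ext [ 643. -529.   38.] [ 697. -473.   47.]
top px 257.0 192.0 194 (array([538.5,  39.2]), array([43.5, 52.6]), -2.9) C [538.6  39.2  53.5] ext [515.  19.  26.] [563.  60.  59.]
top px 320.0 192.0 212 (array([ 542.2, -169.4]), array([43.3, 50.4]), 1.0) C [ 543.4 -169.5   52.7] ext [ 518. -192.   22.] [ 567. -150.   59.]
top px 286.0 193.0 204 (array([536.1, -59.5]), array([43.4, 50.3]), 1.2) C [537.5 -57.6  53.2] ext [512. -81.  23.] [561. -38.  59.]
orange px 419.0 157.0 259 z25: (array([ 670.9, -508.2]), array([58.1, 60.4]), -88.8)
orange px 93.0 186.0 4 z25: (array([547.1, 597. ]), array([3
[... 698 characters left out ...]
y([ 437.6, -583.3]), array([ 9.9, 40.1]), -0.2)
-235 5.0; -230 6.0; -225 4.0; -220 17.0; -215 21.0; -210 20.0; -205 20.0; -200 19.0; -195 None; -190 50.0; -185 54.0; -180 55.0; -175 58.0; -170 55.0; -165 55.0; -160 53.0; -155 50.0; -150 34.0; -145 21.0; -140 20.0; -135 19.0; -130 20.0; -125 18.0; -120 20.0; -115 22.0; -110 20.0; -105 21.0; -100 20.0; -95 22.0; -90 22.0; -85 20.0; -80 46.0; -75 52.0; -70 55.0; -65 56.0; -60 56.0; -55 57.0; -50 53.0; -45 51.0; -40 46.0; -35 20.0; -30 21.0; -25 20.0; -20 20.0; -15 21.0; -10 20.0; -5 19.0; 0 22.0; 5 20.0; 10 20.0; 15 21.0; 20 47.0; 25 52.0; 30 55.0; 35 55.0; 40 56.0; 45 56.0; 50 54.0; 55 52.0; 60 45.0; 65 21.0; 70 21.0; 75 21.0; 80 4.0; 85 -0.0;
```

View pics/t14.png

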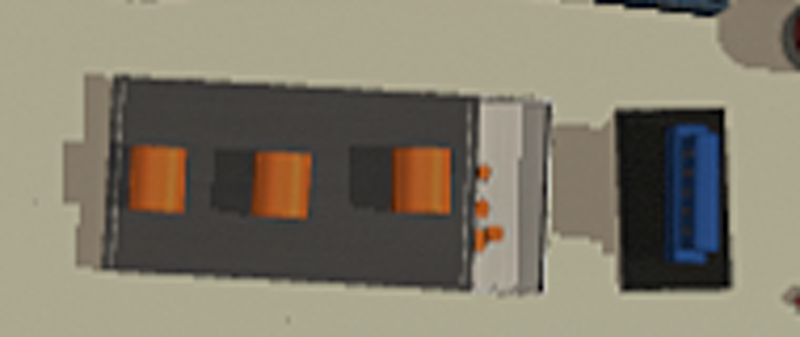

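The picture shows the three blanks crown-up on the plate at (157,180), (283,184) and (422,180). The chips are in the trough around (485,170–243), and the scraper stands on its mat at (693,195). I'll check the chip heights, then hand in.

Run:
```python
from tops import *
p,d,i=grab("top"); C=cloud(d,i); h,s,v=cv2.split(cv2.cvtColor(p,cv2.COLOR_BGR2HSV))
V,U=np.mgrid[0:384,0:512]
ok=True
for m in comps((h<18)&(s>110)&(v>80)&(U>330)&(U<350)&(V>180)&(V<220),3):
    z=np.median(C[m][:,2]); print(m.sum(),C[m].mean(0).round(),z.round(1)); ok&=z<19
print(ok, bot.read_state()["joint_vel"].round(3))
if ok: print(bot.hand_in())
```

```text
9 [ 552. -226.   18.] 20.7
13 [ 522. -225.   14.] 15.4
23 [ 498. -218.   70.] 14.6
False [ 0.033 -0.016  0.041  0.039  0.013 -0.008  0.011]
```

Emit:
arm_command --pt "-8.8 0 0 0 85" --pt "-8.8 0 0 0 85" --pt "-8.8 0 0 0 85" --pt "-8.8 0 0 0 85" --pt "-8.8 0 0 0 85" --pt "-8.8 0 0 0 85" --pt "-8.8 0 0 0 85" --pt "-8.8 0 0 0 85" --pt "-8.8 0 0 0 85" --pt "-8.8 0 0 0 85" --pt "-8.8 0 0 0 85" --pt "-8.8 0 0 0 85"

```text
t: 63.65
position: [529.4, -271.6, 275.2]
ee_rot: [0.717, 0.697, 0.0, -0.0]
wrist_force: [0.2, -0.3, -0.7]
finger_gap: 85.4
gripper_force: 0.0
```

Run:
```python
from tops import *
plan()
p,d,i=grab("wrist"); C=cloud(d,i); h,s,v=cv2.split(cv2.cvtColor(p,cv2.COLOR_BGR2HSV))
for m in comps((h<18)&(s>110)&(v>60)&(C[...,1]<-205),15):
    print(m.sum(),C[m].mean(0).round(),np.percentile(C[m],[5,95],axis=0).round().tolist())
cv2.imwrite("pics/w15.png",p)
```

```text
t 63.65 pos [ 529.4 -271.6  275.2] yaw -91.6 gap 85.4 F [ 0.2 -0.3 -0.7] q [-0.15  0.37  0.77  1.43 -0.26  1.44  0.6 ]
225 [ 500. -229.   15.] [[490.0, -239.0, 12.0], [508.0, -220.0, 18.0]]
109 [ 523. -224.   15.] [[517.0, -229.0, 14.0], [531.0, -220.0, 17.0]]
80 [ 552. -225.   19.] [[547.0, -229.0, 17.0], [558.0, -221.0, 21.0]]
540 [ 652. -484.   44.] [[641.0, -509.0, 32.0], [666.0, -470.0, 43.0]]
277 [ 452. -495.   11.] [[439.0, -513.0, 6.0], [464.0, -483.0, 10.0]]
```

View pics/w15.png

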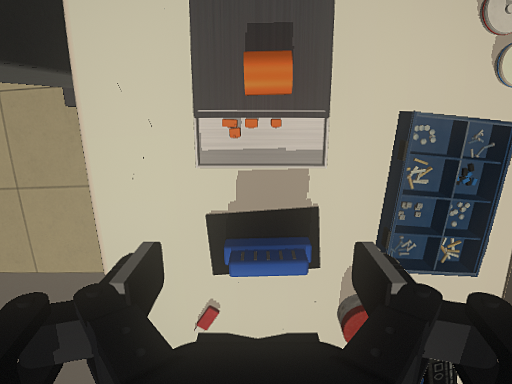

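All four chips sit inside the trough at (230,124), (235,132), (252,123) and (276,123). One of them stands on end. The scraper is upright on the mat, so I'm handing in.

```bash
python3 -c "
from bench import bot
print(bot.hand_in())"
```

```text
the job is handed in; nothing more can be done
None
```

I handed the job in with all four chips in the trough, the scraper standing upright on its mat, and the three orange blanks flat side down and apart on the cleared plate; the judge returned no verdict.

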